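Tip the dead cells down the chute and stand fresh ones in the pack frame

ROBOT

A 6-joint arm with a two-finger parallel gripper is mounted at the origin on the work surface; the furniture and walls round the work are solid. World frame = base frame: x ahead of the robot, y to its left, z up, the work surface at z = 0. Lengths are in m, angles in rad, forces in N, time in s.
With the tool pointing down it reaches from about 0.275 to 1 m from the base axis. Payload 8.4 kg.
Tool frame: the origin (TCP) lies at the centre of the arm's flange, where the gripper is bolted on; the fingertips stand 173 mm ahead of it and the grasp point (between the pads) lies 155 mm ahead of it; z points along the fingers, y is the line along which they close (so a half turn about z gives the same grasp; the last joint's range is limited). The gripper opens to 85 mm and grips with 20 to 120 N. Pads are 22 mm wide; open, the fingers measure 114 mm over their backs; the gripper's body (76 mm by 85 mm) begins 54 mm behind the grasp point. The pads swing forward as they close: fully open they stand 13 mm farther back than shut.
Start: joints at [-1.281, 0.353, 1.633, -0, 1.155, -0.002], TCP at [0.18, -0.599, 0.405] pointing down, gripper open.
Joint ranges: [-2.63, 2.63], [-0.92, 2.1], [0.06, 2.66], [-1.3, 4.44], [0, 2.69], [-3.02, 3.02]. Speed limits (rad/s): [2.22, 2.22, 2.79, 3.14, 3.14, 3.14].

INTERFACE

Orientations are given as a 3x3 rotation matrix whose columns are the frame's x, y, z axes.
In Python, from rig import telemetry, optics, ticket gives the robot as it stands.
- The arm moves only by the tool play_rows, never from a script. Its arguments are lists of equal length, an entry for each row: "offset": the shift along the tool's x, y, z as a fraction of full scale, a list of three; "twist": the turn about the tool's z as a fraction of full scale; "claw": the opening, from -1 (shut) to 1 (fully open). In form: {"offset": [[tx, ty, tz], ...], "twist": [twist, ...], "claw": [claw, ...]}. A call has 1 to 10 rows; each row is the pose to reach, as a shift and turn from the pose commanded when the call began, along the tool's axes at that moment; what a row does not reach only later rows make up. Full scale, the value 1, is 0.4 m for a shift and 30 degrees for a turn. A row lasts 1/8 s, in which the tool goes at most 62.5 mm and 10.7 degrees, less where a joint would pass 70% of its speed; a pose out of reach is approached as far as the arm can. A call with a number of a shift or a turn outside -1 to 1 is refused whole. A call with a gripper value outside its range is refused whole. The fingers move at their own pace and stop on an object; "grip_force" is the grip in N (left out, the last holds). Time passes only in rows, so rows that repeat a pose let the fingers close. It gives the time, the measured TCP pose, the force, the opening and the grip force at its end, in the units of the state.
- telemetry.observe(): the state, without advancing time (a new reading comes with each control period).
- optics.capture(name): name is "scene" or "top" or "wrist"; returns a dict with "img" (384x512x3 uint8, red, green, blue), "mtx" (3x3 intrinsics, pixels), "R" (3x3) and "t" (3): a world point X has camera coordinates R X + t. Camera axes: x right, y down, z forward; pixel columns grow to the right and rows downward; lengths in m; the calibration is good to about 2 mm. A picture is of the moment at which its call begins. There is no depth.
- ticket.sign_off(): hands the job in; it is judged then, once.
The state is a dict: "time_s": time; "joint_pos": joint angles; "qvel": joint speeds; "tau": joint torques, N m; "position": TCP position; "orientation": TCP orientation; "wrist_force": force on the tool from outside, world axes, zero at the start; "torque": the same for the moment, N m; "grip_width": opening from 0.0 (shut) to 1.0 (fully open); "grasp_force": force on a finger pad.
Only numpy, scipy, OpenCV 4.12 (cv2) and the standard library are available. Lean on these libraries where they do the work, as an engineer would, in place of code of your own. Each camera call takes 0.05 s, during which the arm holds its last target. There are 200 camera calls.

TASK

The red cells lying on the bench are dead: lay them all together in the tipping chute, and with the shutter of the drop box slid open take the chute by its grip, bring its mouth to the round hole in the lid and tip it so that they all slide through into the box. Set the empty chute back on the bench, level on its feet, slide the shutter fully shut again, and stand the two fresh green cells upright in the two empty bores of the black cell frame, fully down. Leave the flux bottle where it stands, and do not knock over the green cells or the drop box.

Things in the scene. Friction and masses are not known exactly. Their poses are not given: they have to be found in the camera images.
- spent_0: dead lithium cell in a red wrap with a black band near one end: cylinder 18.4 mm in diameter, 65 mm long (66 with its nub), 45 g, lying on the bench. Origin at the middle of the cell, x along its length (y and z turn as it rolls). Two to four of the four are there, absent ones read None from the start. Rolls only a short way when pushed
- spent_1: dead lithium cell in a red wrap with a black band near one end: cylinder 18.4 mm in diameter, 65 mm long (66 with its nub), 45 g, lying on the bench. Origin at the middle of the cell, x along its length (y and z turn as it rolls). Two to four of the four are there, absent ones read None from the start. Rolls only a short way when pushed
- spent_2: dead lithium cell in a red wrap with a black band near one end: cylinder 18.4 mm in diameter, 65 mm long (66 with its nub), 45 g, lying on the bench. Origin at the middle of the cell, x along its length (y and z turn as it rolls). Two to four of the four are there, absent ones read None from the start. Rolls only a short way when pushed
- spent_3: dead lithium cell in a red wrap with a black band near one end: cylinder 18.4 mm in diameter, 65 mm long (66 with its nub), 45 g, lying on the bench. Origin at the middle of the cell, x along its length (y and z turn as it rolls). Two to four of the four are there, absent ones read None from the start. Rolls only a short way when pushed
- fresh_0: fresh lithium cell in a plain green wrap, cylinder 18.4 mm in diameter, 65 mm long, 45 g, standing upright on the bench; origin at the centre of its lower end face, z along the cell, pointing up
- fresh_1: fresh lithium cell in a plain green wrap, cylinder 18.4 mm in diameter, 65 mm long, 45 g, standing upright on the bench; origin at the centre of its lower end face, z along the cell, pointing up
- chute: tipping chute, 0.3 kg: aluminium channel 310 mm long, V section (90 degrees, point down), on two feet 60 mm wide; plate at its tail (-x, inner face x = -152 mm), open at its mouth (+x). Origin on the bench plane under its middle, x to the mouth, z up. V bottom at z = 16 mm, edges at y = +-16, z = 30. A cell in it has its axis at y = 0, z = 29. Takes four cells end to end. Balances at x = 0
- chute_grip (a point): centre of the chute's ribbed black grip block beside the channel: 46 mm long along the chute's x, 12 mm thick along its y, z = 40 to 78 mm; at x = 0, y = 36, z = 59 mm in the chute's frame. Pinch it from above across the 12 mm. Axes as the chute's
- chute_mouth (a point): bottom of the V at the chute's open end: x = 155, y = 0, z = 16 mm in the chute's frame; axes as the chute's. The channel is slick: cells lie still in it up to a tilt of about 15 degrees, begin to slide at 16 to 23 and run freely at 40
- drop_box: drop box for used cells, 1.2 kg, standing loose on the bench: clear plastic box 120 x 130 mm, yellow lid (126 x 136 mm) with its top at z = 105 mm, which does not come off; 3 mm walls and floor, 97 mm high inside. Origin under the middle of the box, x along the 120 mm, y along the 130 mm side, z up
- drop_hole (a point): centre of the round drop hole in the yellow lid, at the lid's top face: 50 mm in diameter in a 5 mm lid, black trim ring of 57 mm round it; at x = 0, y = 15, z = 105 mm in the drop box's frame
- shutter (a joint): slide of the steel shutter plate (62 x 60 x 3 mm, 1 mm above the lid, between two 12 mm high black guides) that covers the drop hole: 0 m = shut over the hole, 0.058 = fully open; it opens towards the drop box's -y. Moves with 1 to 2 N and stays where it is left. At the start it is shut
- shutter_knob (a point): centre of the black bar knob on the shutter, the place to pinch it from above: 34 mm long (drop box x), 10 mm thick (drop box y), top 11 mm above this point, shutter plate 16 mm below it; when shut it stands over the middle of the drop hole
- cell_frame: black cell frame of the drill pack, fixed: block 130 x 40 x 34 mm with four upright blind bores along its x, at x = -45, -15, 15, 45 mm, 22 mm in diameter, 28 mm deep (floor at z = 6 mm). The two outer bores hold green cells whose tops are at z = 71 mm, the inner two are empty. Origin under the middle of the block, z up
- cell_frame_hole1 (a point): centre of the mouth of an empty bore of the cell frame (x = -15 mm), at z = 34 mm; 22 mm in diameter
- cell_frame_hole2 (a point): centre of the mouth of the other empty bore (x = 15 mm), at z = 34 mm; 22 mm in diameter
- flux_bottle: white dropper bottle of flux with a black cap, 35 mm in diameter, 90 mm tall, standing on the bench beside the cell frame, not to be moved; origin under its middle, z up

How it is judged:
By the outcome, as a careful person would: the job done as asked, in the order asked, and still so for the second after the job is handed in, with the robot touching nothing.
Of spent_0, spent_1, spent_2, spent_3 only 2 to 4 are there at a start; the rules pass over those that are not, and their reading is None.
At some moment in a run one of spent_0, spent_1, spent_2, spent_3, drop_box may be knocked a few centimetres aside while the robot is not near it.
It also fails if it takes over 210 s, if anything falls off the work surface, if the arm or the gripper's body presses on something with over 40 N, if the wrist force passes 120 N, or if a joint passes its speed limit or range.

## Working session

There is one attempt and no reset: what is moved stays moved. The work goes in short steps, Python scripts to look and compute and a tool call to move; the robot and the scene stay as the last step left them, time stands still between calls to the robot, and variables do not carry over. Pictures are saved under pics/ and viewed, at most 14 in all, crops included, and the job is handed in when it is done.

Besides the shell and the picture viewer there is one more tool, called after "Request:" by a JSON object that holds its "name" and its "arguments", one argument or row to a line. play_rows: Moves the arm, as the interface text tells. Its arguments: {"type":"object","properties":{"offset":{"type":"array","items":{"type":"array","items":{"type":"number"}}},"twist":{"type":"array","items":{"type":"number"}},"claw":{"type":"array","items":{"type":"number"}},"grip_force":{"type":"number"}},"required":["offset","twist","claw"]}

```bash
ls; mkdir -p pics
python3 - <<'E'
from rig import telemetry, optics
import cv2, numpy as np, pickle
s=telemetry.observe()
for k,v in s.items(): print(k,np.round(v,3).tolist())
d={}
for n in("scene","top","wrist"):
    c=optics.capture(n); d[n]=c; cv2.imwrite(f"pics/{n}0.png",c["img"][:,:,::-1])
    print(n,np.round(c["mtx"],1).tolist(),np.round(c["R"],3).tolist(),np.round(c["t"],3).tolist(), np.round(-c["R"].T@c["t"],3))
pickle.dump(d,open("d0.pkl","wb"))
E
```

```text
pics
time_s 0.0
joint_pos [-1.281, 0.354, 1.634, 0.0, 1.155, -0.002]
qvel [-0.001, -0.001, -0.002, -0.0, 0.002, -0.0]
tau [-0.001, -60.526, -34.207, -0.0, 0.009, -0.0]
position [0.18, -0.598, 0.404]
orientation [[0.958, 0.288, -0.0], [0.288, -0.958, 0.001], [0.0, -0.001, -1.0]]
wrist_force [0.197, 0.141, -0.333]
torque [-0.009, -0.012, -0.024]
grasp_force 0.0
grip_width 0.997
scene [[422.9, 0.0, 260.0], [0.0, 422.9, 193.5], [0.0, 0.0, 1.0]] [[-0.661, -0.75, -0.012], [-0.41, 0.374, -0.832], [0.628, -0.546, -0.555]] [0.314, 0.279, 0.685] [-0.108  0.505  0.616]
top [[438.3, 0.0, 250.7], [0.0, 438.3, 190.2], [0.0, 0.0, 1.0]] [[-0.008, -1.0, -0.005], [-0.991, 0.008, -0.137], [0.137, 0.003, -0.991]] [-0.024, 0.486, 1.105] [ 0.331 -0.032  1.161]
wrist [[327.5, 0.0, 257.4], [0.0, 327.5, 188.9], [0.0, 0.0, 1.0]] [[0.288, -0.958, -0.001], [-0.91, -0.274, 0.312], [-0.3, -0.089, -0.95]] [-0.625, -0.04, 0.381] [ 0.258 -0.575  0.374]
```

View pics/scene0.png

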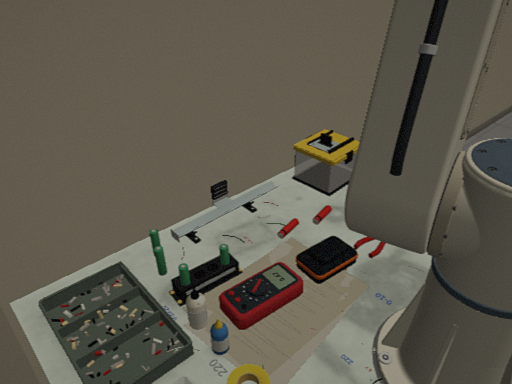

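View pics/top0.png

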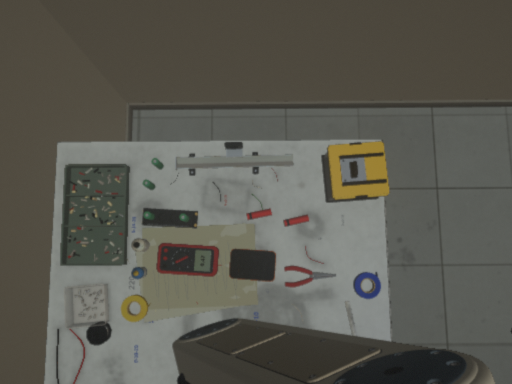

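```bash
cat > h.py <<'E'
import numpy as np, cv2
from rig import telemetry, optics
def cast(c,uv,z):
    uv=np.atleast_2d(np.asarray(uv,float)); d=np.c_[uv,np.ones(len(uv))]@np.linalg.inv(c["mtx"]).T@c["R"]
    o=-c["R"].T@c["t"]; return o+d*((z-o[2])/d[:,2])[:,None]
def proj(c,X):
    p=(np.atleast_2d(X)@c["R"].T+c["t"])@c["mtx"].T; return p[:,:2]/p[:,2:]
def tri(views):  # [(cam,uv),...] least squares ray crossing
    A=np.zeros((3,3));b=np.zeros(3)
    for c,uv in views:
        o=-c["R"].T@c["t"]; d=cast(c,uv,0)[0]-o; d/=np.linalg.norm(d); P=np.eye(3)-np.outer(d,d); A+=P;b+=P@o
    X=np.linalg.solve(A,b); return X,[np.round(proj(c,X)[0]-uv,1).tolist() for c,uv in views]
def blobs(c,lo,hi,amin=30,roi=None):
    hsv=cv2.cvtColor(c["img"],cv2.COLOR_RGB2HSV); m=cv2.inRange(hsv,lo,hi)
    if lo[0]<=2: m|=cv2.inRange(hsv,(172,lo[1],lo[2]),(180,255,255))
    if roi: k=np.zeros_like(m);k[roi[1]:roi[3],roi[0]:roi[2]]=255;m&=k
    cs,_=cv2.findContours(m,cv2.RETR_EXTERNAL,cv2.CHAIN_APPROX_NONE)
    return sorted([k for k in cs if cv2.contourArea(k)>=amin],key=cv2.contourArea,reverse=True)
def cap(n,f=None):
    c=optics.capture(n)
    if f: cv2.imwrite(f"pics/{f}.png",c["img"][:,:,::-1])
    return c
E
python3 - <<'E'
from h import *; import pickle
d=pickle.load(open("d0.pkl","rb"))
t=d["top"]
im=t["img"][130:240,135:400,::-1]
cv2.imwrite("pics/topcrop.png",cv2.resize(im,None,fx=3,fy=3,interpolation=cv2.INTER_CUBIC))
for n in("top","scene"):
    for nm,lo,hi in(("red",(0,130,80),(8,255,255)),("green",(65,80,40),(90,255,255)),("yel",(18,130,90),(32,255,255))):
        for k in blobs(d[n],lo,hi):
            r=cv2.minAreaRect(k); print(n,nm,np.round(r[0],1),np.round(r[1],1),round(r[2]),cast(d[n],r[0],{"red":.009,"green":.065,"yel":.105}[nm])[0].round(3))
E
```

```text
top red [187.2 259.4] [59.3 28.9] 4 [0.31  0.139 0.009]
top red [260.9 213.4] [ 4.7 18.9] 78 [ 0.428 -0.054  0.009]
top red [298.1 219.8] [ 4.6 18.7] 77 [ 0.41  -0.151  0.009]
top red [298.2 282.7] [ 3.8 24.5] 80 [ 0.248 -0.148  0.009]
top red [298.1 269. ] [24.3  3.4] 8 [ 0.283 -0.149  0.009]
top green [148. 215.] [6. 8.] 90 [0.421 0.23  0.065]
top green [183.5 217. ] [6. 7.] 90 [0.416 0.141 0.065]
top yel [358.  170.2] [54.3 57.7] 86 [ 0.524 -0.291  0.105]
top yel [134.5 307.5] [25. 25.] 0 [0.201 0.247 0.105]
scene red [262.9 291.8] [40.9 79.4] 59 [0.321 0.129 0.009]
scene red [290.6 225.2] [ 6.7 16.4] 48 [ 0.432 -0.057  0.009]
scene red [324.8 211.3] [ 5.7 14.8] 45 [ 0.415 -0.157  0.009]
scene red [378. 249.] [ 5.7 17. ] 45 [ 0.247 -0.137  0.009]
scene red [363.8 240.5] [ 5.1 18.8] 65 [ 0.284 -0.138  0.009]
scene red [256.4 285.2] [ 3.2 14.4] 29 [0.342 0.127 0.009]
scene green [158.4 251.5] [45.4  8.7] 76 [0.497 0.245 0.065]
scene green [184.3 274. ] [22.   9.7] 83 [0.41  0.241 0.065]
scene green [224.5 254. ] [20.  9.] 90 [0.404 0.153 0.065]
scene yel [326.  145.6] [61.3 30.7] 20 [ 0.524 -0.275  0.105]
scene yel [248.  373.5] [19. 42.] 90 [0.158 0.3   0.105]
scene yel [338.  137.8] [18.9  8.2] 20 [ 0.532 -0.333  0.105]
scene yel [218.5 323.5] [9. 5.] 90 [0.25  0.28  0.105]
```

View pics/topcrop.png

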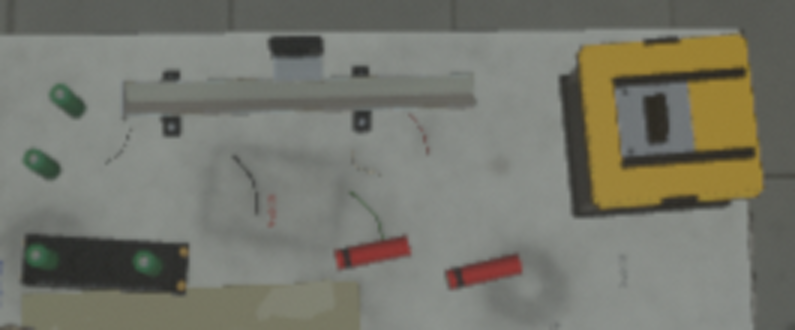

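View pics/wrist0.png

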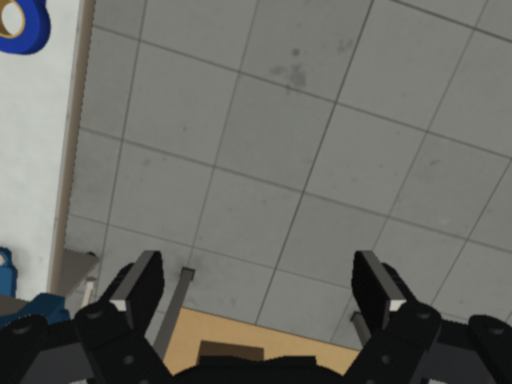

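Request:
{"name": "play_rows", "arguments": {
  "offset": [
    [0.93,-0.98,0],
    [0.93,-0.98,0],
    [0.93,-0.98,0],
    [0.93,-0.98,0],
    [0.93,-0.98,0],
    [0.93,-0.98,0],
    [0.93,-0.98,0],
    [0.93,-0.98,0],
    [0.93,-0.98,0],
    [0.93,-0.98,0]
  ],
  "twist": [-1,-1,-1,-1,-1,-1,-1,-1,-1,-1],
  "claw": [1,1,1,1,1,1,1,1,1,1]
}}

```text
time_s: 1.4
position: [0.4241, -0.1141, 0.4046]
orientation: [[0.683, 0.731, 0.0], [0.731, -0.683, 0.0], [0.0, -0.0, -1.0]]
wrist_force: [-0.7, -0.2, -0.9]
grip_width: 0.999
grasp_force: 0.0
```

```bash
cat >> h.py <<'E'
def mv(x,y,z,yaw=None):  # print shift/turn fractions from the measured pose to a TCP target
    s=telemetry.observe(); R=np.array(s["orientation"]); p=np.array(s["position"])
    y0=np.degrees(np.arctan2(R[1,0],R[0,0])); d=R.T@(np.array([x,y,z])-p)/0.4
    tw=0 if yaw is None else -((yaw-y0+180)%360-180)/30
    print("pos",p.round(4),"yaw",round(y0,2),"-> offset",d.round(3).tolist(),"twist",round(tw,3),"t",round(s["time_s"],1))
E
python3 - <<'E'
from h import *
mv(.42,-.10,.40,90); print(np.round(telemetry.observe()["joint_pos"],2))
E
```

```text
pos [ 0.4241 -0.1141  0.4046] yaw 46.94 -> offset [0.019, -0.031, 0.012] twist -1.435 t 1.4
[-0.27  0.06  2.01  0.    1.07  0.48]
```

Request:
{"name": "play_rows", "arguments": {
  "offset": [
    [0,0,0],
    [0,0,0],
    [0,0,0]
  ],
  "twist": [-0.72,-0.72,-0.72],
  "claw": [1,1,1]
}}

```text
time_s: 1.78
position: [0.4229, -0.1168, 0.4046]
orientation: [[0.371, 0.929, -0.0], [0.929, -0.371, -0.0], [-0.0, -0.0, -1.0]]
wrist_force: [-0.1, 0.7, 0.3]
grip_width: 0.998
grasp_force: 0.0
```

Request:
{"name": "play_rows", "arguments": {
  "offset": [
    [0,0,0],
    [0,0,0],
    [0,0,0],
    [0,0,0]
  ],
  "twist": [-0.72,-0.72,-0.72,-0.72],
  "claw": [1,1,1,1]
}}

```text
time_s: 2.28
position: [0.4232, -0.1164, 0.4047]
orientation: [[0.008, 1.0, -0.0], [1.0, -0.008, -0.0], [-0.0, -0.0, -1.0]]
wrist_force: [-0.3, 0.3, -0.3]
grip_width: 1.001
grasp_force: 0.0
```

Run:
```python
from h import *
import pickle
w=cap("wrist","w1"); t=cap("top"); s=cap("scene"); pickle.dump((w,t,s),open("d1.pkl","wb"))
mv(.42,-.10,.40,90)
for nm,c in(("w",w),("t",t),("s",s)):
  for k in blobs(c,(0,130,60),(8,255,255),60):
    r=cv2.minAreaRect(k); print(nm,np.round(r[0],1),np.round(r[1],1),round(r[2]),cast(c,r[0],.0092)[0].round(3))
```

```text
pos [ 0.4232 -0.1162  0.4047] yaw 89.74 -> offset [0.041, -0.008, 0.012] twist -0.009 t 2.4
w [263.   96.8] [51.8 15.6] 78 [ 0.431 -0.052  0.009]
w [248.5 185.1] [44.6 14.1] 76 [ 0.414 -0.152  0.009]
w [110.1 182.8] [61.7 12.8] 71 [ 0.252 -0.148  0.009]
w [138.7 182. ] [12.6 58.2] 1 [ 0.286 -0.147  0.009]
w [256.4  63.3] [ 7.1 15.9] 79 [ 0.424 -0.019  0.009]
w [241.5 156.9] [ 6.8 14.1] 76 [ 0.406 -0.118  0.009]
t [187.2 259.4] [59.3 28.9] 4 [0.31  0.139 0.009]
t [362.  367.3] [33.1  6.5] 79 [ 0.039 -0.303  0.009]
s [261.1 293.7] [43.2 84. ] 59 [0.319 0.134 0.009]
s [288.8 226.9] [ 6.8 21.4] 49 [ 0.43  -0.049  0.009]
s [323.2 212.8] [ 5.7 19.1] 45 [ 0.413 -0.149  0.009]
```

View pics/w1.png

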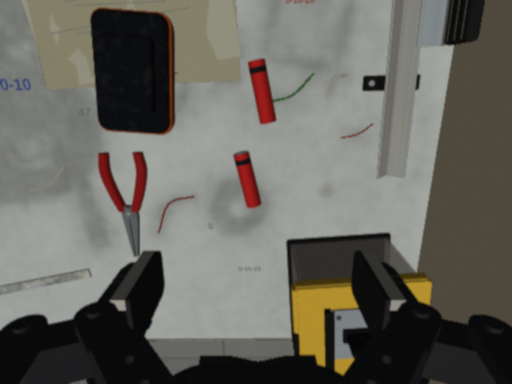

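```bash
cat >> h.py <<'E'
def cells(c,z=.0092,zmax=None):  # red cells: merge pieces with their tip across the black band
    hsv=cv2.cvtColor(c["img"],cv2.COLOR_RGB2HSV)
    m=cv2.inRange(hsv,(0,130,60),(8,255,255))|cv2.inRange(hsv,(172,130,60),(180,255,255))
    m=cv2.morphologyEx(m,cv2.MORPH_CLOSE,np.ones((13,13)))
    out=[]
    for k in cv2.findContours(m,cv2.RETR_EXTERNAL,cv2.CHAIN_APPROX_NONE)[0]:
        if cv2.contourArea(k)<80: continue
        r=cv2.minAreaRect(k); b=cv2.boxPoints(r); P=cast(c,b,z)
        e=[(P[0]+P[1])/2,(P[1]+P[2])/2,(P[2]+P[3])/2,(P[3]+P[0])/2]
        L=[np.linalg.norm(e[0]-e[2]),np.linalg.norm(e[1]-e[3])]; i=int(np.argmax(L)); v=e[i]-e[i+2]
        ctr=P.mean(0)
        if .055<max(L)<.08 and min(L)<.03: out.append((r[0],ctr,np.degrees(np.arctan2(v[1],v[0]))%180,L))
    return out
E
python3 - <<'E'
from h import *; import pickle
w,t,s=pickle.load(open("d1.pkl","rb"))
for n,c in(("w",w),("s",s)):
  for u,X,a,L in cells(c): print(n,np.round(u,1),X.round(4),round(a,1),np.round(L,3))
W=cells(w);S=cells(s)
for a in W:
  for b in S:
    X,e=tri([(w,a[0]),(s,b[0])])
    if max(map(abs,sum(e,[])))<5: print(X.round(4),e)
E
```

```text
w [247.3 180.2] [ 0.4124 -0.1465  0.0092] 102.5 [0.066 0.016]
w [261.8  91. ] [ 0.4296 -0.0473  0.0092] 101.3 [0.065 0.017]
s [288.8 226.9] [ 0.4301 -0.0498  0.0092] 100.9 [0.021 0.066]
s [323.2 212.8] [ 0.4135 -0.1501  0.0092] 102.7 [0.018 0.067]
[ 0.4117 -0.1458  0.0115] [[-0.6, 0.7], [-0.4, 0.1]]
[ 0.4289 -0.0469  0.0109] [[-0.5, 0.6], [-0.3, -0.0]]
```

Run:
```python
from h import *
mv(.4293,-.048,.175,101.3)
```

```text
pos [ 0.4232 -0.1162  0.4047] yaw 89.74 -> offset [0.171, 0.014, 0.574] twist -0.385 t 2.4
```

Request:
{"name": "play_rows", "arguments": {
  "offset": [
    [0.171,0.014,0.2],
    [0.171,0.014,0.38],
    [0.171,0.014,0.45],
    [0.171,0.014,0.51],
    [0.171,0.014,0.55],
    [0.171,0.014,0.574],
    [0.171,0.014,0.574],
    [0.171,0.014,0.574],
    [0.171,0.014,0.574],
    [0.171,0.014,0.574]
  ],
  "twist": [-0.385,-0.385,-0.385,-0.385,-0.385,-0.385,-0.385,-0.385,-0.385,-0.385],
  "claw": [0,0,0,0,0,0,0,-1,-1,-1],
  "grip_force": 30
}}

```text
time_s: 3.68
position: [0.4294, -0.0478, 0.1758]
orientation: [[-0.199, 0.98, 0.002], [0.98, 0.199, -0.0], [-0.001, 0.001, -1.0]]
wrist_force: [-1.1, -0.1, 7.3]
grip_width: 0.201
grasp_force: 29.7
```

Request:
{"name": "play_rows", "arguments": {
  "offset": [
    [0,0,-0.1],
    [0,0,-0.25],
    [0.05,0.1,-0.4],
    [0.1,0.2,-0.55],
    [0.1,0.2,-0.56],
    [0.1,0.2,-0.56],
    [0.1,0.2,-0.56]
  ],
  "twist": [0,0,0.2,0.38,0.38,0.38,0.38],
  "claw": [-1,-1,-1,-1,-1,-1,-1]
}}

```text
time_s: 4.55
position: [0.4984, 0.0071, 0.3979]
orientation: [[-0.001, 1.0, -0.002], [1.0, 0.001, -0.0], [-0.0, -0.002, -1.0]]
wrist_force: [0.2, -0.3, -1.5]
grip_width: 0.198
grasp_force: 29.6
```

Run:
```python
from h import *
import pickle
w=cap("wrist","w2"); t=cap("top"); s=cap("scene","s2"); pickle.dump((w,t,s),open("d2.pkl","wb"))
mv(.42,-.10,.40,90)
for u,X,a,L in cells(w): print(np.round(u,1),X.round(4),round(a,1),np.round(L,3))
cv2.imwrite("pics/s2c.png",cv2.resize(s["img"][90:320,130:390,::-1],None,fx=3,fy=2.6,interpolation=cv2.INTER_CUBIC))
```

```text
pos [0.4986 0.0069 0.3977] yaw 90.04 -> offset [-0.267, -0.197, -0.005] twist 0.001 t 4.7
```

View pics/w2.png

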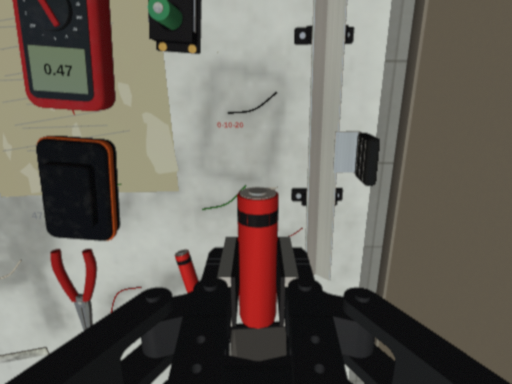

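Run:
```python
from h import *; import pickle
w,t,s=pickle.load(open("d2.pkl","rb"))
g=cv2.cvtColor(w["img"],cv2.COLOR_RGB2GRAY)
for r in (35,80,110,195,230,260): print(r,' '.join(map(str,g[r,286:362:2])))
print("grip rows",g[120:200:3,365].tolist()); print("grip cols",g[158,330:385:2].tolist())
print("mouth col",{u:g[255:300:2,u].tolist() for u in(318,324,328)})
for r0,r1 in((20,50),(180,210)):
    m=(g[r0:r1,286:360]<45).astype(np.uint8); v,u=np.nonzero(m); print("foot",u.min()+286,u.max()+286,v.min()+r0,v.max()+r0)
```

```text
35 186 185 183 181 88 24 38 136 153 138 45 19 24 108 131 125 127 128 125 126 143 154 156 156 156 156 157 156 153 130 32 93 44 41 168 187 189 189
80 166 171 173 174 175 175 176 176 177 178 178 180 158 145 124 123 124 124 123 141 150 152 154 152 152 153 154 152 152 181 182 182 184 186 187 187 187 188
110 168 175 177 179 180 183 184 184 185 185 186 179 153 127 119 121 120 120 131 147 149 149 148 149 150 151 152 152 183 186 188 188 189 190 189 189 188 185
195 183 183 161 36 28 105 148 124 26 16 83 147 121 122 122 120 129 149 153 152 151 149 152 149 135 38 107 29 106 182 183 184 184 184 186 187 190 191
230 173 172 171 171 171 159 130 146 173 170 152 125 125 124 122 128 149 154 154 154 151 153 148 150 176 183 182 183 183 181 180 180 180 182 184 184 186 188
260 60 58 59 58 51 21 15 20 16 20 18 45 118 127 125 146 157 157 157 156 155 155 156 179 186 186 186 186 185 184 182 180 179 181 184 185 186 186
grip rows [186, 187, 188, 188, 134, 12, 11, 42, 54, 50, 32, 31, 35, 29, 21, 21, 20, 22, 21, 23, 23, 33, 167, 192, 193, 194, 194]
grip cols [149, 146, 149, 154, 157, 158, 157, 156, 154, 152, 154, 155, 149, 62, 24, 63, 20, 50, 21, 27, 28, 28, 28, 26, 65, 117, 108, 111]
mouth col {318: [155, 156, 156, 157, 156, 156, 156, 156, 156, 156, 168, 184, 185, 149, 57, 13, 12, 14, 12, 15, 12, 15, 14], 324: [156, 156, 155, 155, 156, 156, 156, 155, 155, 155, 154, 159, 180, 187, 186, 185, 186, 180, 111, 21, 13, 12, 14], 328: [154, 154, 154, 154, 154, 154, 154, 154, 156, 156, 155, 156, 159, 180, 184, 184, 184, 184, 178, 103, 17, 14, 15]}
foot 295 352 27 43
foot 292 341 189 204
```

Run:
```python
from h import *; import pickle
w,t,s=pickle.load(open("d2.pkl","rb"))
V=cast(w,[[325,35],[323.5,80],[321.7,110],[317,230],[315,260]],.0175)
E1=cast(w,[[310,80],[308.5,110],[306,230]],.030); E2=cast(w,[[344,80],[342,110],[334,230],[331,260]],.030)
F=cast(w,[[295,35],[353,35],[292,196],[342,196]],.003)
M=cast(w,[[315,274.5]],.0165); M2=cast(w,[[331,280]],.030)
for n,a in(("V",V),("E1",E1),("E2",E2),("F",F),("M",M),("M2",M2)): print(n,a[:,:2].round(4).tolist())
print("mid feet",(F[0]+F[1])[:2]/2,(F[2]+F[3])[:2]/2, "E mid",((E1+E2[:3])/2)[:,:2].round(4).tolist())
print("grip top",cast(w,[[355.5,158],[377.5,158],[367,132],[367,186]],.078)[:,:2].round(4).tolist())
# scene: chute region crop for grip
g=s["img"];cv2.imwrite("pics/s2c.png",cv2.resize(g[160:260,150:310,::-1],None,fx=5,fy=5,interpolation=cv2.INTER_CUBIC))
```

```text
V [[0.5644, 0.13], [0.5656, 0.0884], [0.5656, 0.0587], [0.5687, -0.0786], [0.5686, -0.1184]]
E1 [[0.5501, 0.0883], [0.55, 0.0597], [0.5538, -0.0727]]
E2 [[0.5833, 0.0883], [0.5837, 0.0597], [0.5855, -0.0726], [0.5848, -0.111]]
F [[0.5366, 0.1317], [0.5955, 0.1318], [0.5395, -0.0415], [0.5985, -0.0413]]
M [[0.57, -0.1393]]
M2 [[0.5868, -0.1381]]
mid feet [0.56604633 0.13173836] [ 0.56901238 -0.04140427] E mid [[0.5667, 0.0883], [0.5668, 0.0597], [0.5696, -0.0726]]
grip top [[0.5874, 0.0214], [0.6072, 0.0214], [0.5953, 0.0448], [0.6005, -0.0051]]
```

View pics/s2c.png

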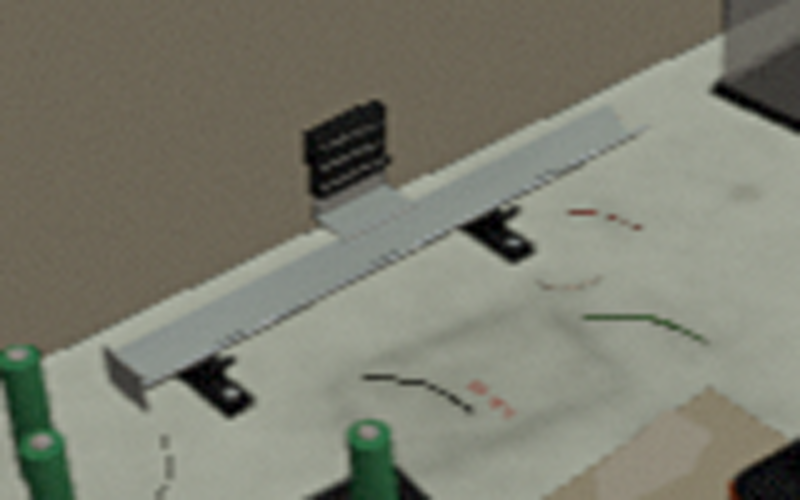

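Run:
```python
from h import *
mv(.5699,-.095,.209,91.0)
```

```text
pos [0.4986 0.0069 0.3977] yaw 90.04 -> offset [-0.255, 0.179, 0.471] twist -0.032 t 4.7
```

Request:
{"name": "play_rows", "arguments": {
  "offset": [
    [-0.15,0.1,0.1],
    [-0.255,0.179,0.22],
    [-0.255,0.179,0.32],
    [-0.255,0.179,0.4],
    [-0.255,0.179,0.44],
    [-0.255,0.179,0.471],
    [-0.255,0.179,0.471],
    [-0.255,0.179,0.471],
    [-0.255,0.179,0.471]
  ],
  "twist": [-0.032,-0.032,-0.032,-0.032,-0.032,-0.032,-0.032,-0.032,-0.032],
  "claw": [-1,-1,-1,-1,-1,-1,-1,-1,-1]
}}

```text
time_s: 5.82
position: [0.5716, -0.0945, 0.2118]
orientation: [[-0.018, 1.0, 0.002], [1.0, 0.018, -0.0], [-0.0, 0.002, -1.0]]
wrist_force: [-0.1, -0.4, -1.1]
grip_width: 0.204
grasp_force: 29.6
```

Request:
{"name": "play_rows", "arguments": {
  "offset": [
    [0,0,0],
    [0,0,0],
    [0,0,0],
    [0,0,0],
    [0,0,-0.1],
    [0,0,-0.25],
    [0,0,-0.4],
    [0.1,-0.1,-0.48],
    [0.1,-0.1,-0.48],
    [0.1,-0.1,-0.48]
  ],
  "twist": [0,0,0,0,0,0,0,0,0,0],
  "claw": [-0.5,-0.4,-0.3,-0.2,-0.1,0,0,0,0,0]
}}

```text
time_s: 7.08
position: [0.5304, -0.0552, 0.4028]
orientation: [[-0.019, 1.0, 0.001], [1.0, 0.019, -0.0], [-0.0, 0.001, -1.0]]
wrist_force: [-0.6, -0.4, 0.1]
grip_width: 0.499
grasp_force: 0.0
```

Run:
```python
from h import *
import pickle
w=cap("wrist","w3"); s=cap("scene"); pickle.dump((w,s),open("d3.pkl","wb"))
for z in(.0092,.029):
  for n,c in(("w",w),("s",s)):
    for u,X,a,L in cells(c,z): print(z,n,np.round(u,1),X.round(4),round(a,1),np.round(L,3))
mv(.4124,-.1475,.175,102.5)
```

```text
0.0092 w [157.2 227.3] [ 0.412  -0.1468  0.0092] 102.9 [0.066 0.018]
0.0092 w [290.1 195.6] [ 0.5711 -0.1032  0.0092] 91.1 [0.018 0.071]
0.0092 s [323.2 212.8] [ 0.4135 -0.1501  0.0092] 102.7 [0.018 0.067]
0.0092 s [263.4 188.3] [ 0.5917 -0.1155  0.0092] 90.4 [0.024 0.067]
0.029 w [157.2 227.3] [ 0.4185 -0.1375  0.029 ] 102.9 [0.062 0.017]
0.029 w [290.1 195.6] [ 0.5689 -0.0963  0.029 ] 91.1 [0.017 0.067]
0.029 s [323.2 212.8] [ 0.3964 -0.1287  0.029 ] 102.7 [0.018 0.065]
0.029 s [263.4 188.3] [ 0.5688 -0.0953  0.029 ] 90.4 [0.023 0.065]
pos [ 0.5308 -0.0556  0.4018] yaw 91.02 -> offset [-0.224, -0.299, 0.567] twist -0.383 t 7.2
```

Request:
{"name": "play_rows", "arguments": {
  "offset": [
    [-0.1,-0.15,0],
    [-0.224,-0.299,0.12],
    [-0.224,-0.299,0.27],
    [-0.224,-0.299,0.4],
    [-0.224,-0.299,0.5],
    [-0.224,-0.299,0.56],
    [-0.224,-0.299,0.56],
    [-0.224,-0.299,0.56],
    [-0.224,-0.299,0.56],
    [-0.224,-0.299,0.56]
  ],
  "twist": [-0.385,-0.385,-0.385,-0.385,-0.385,-0.385,-0.385,-0.385,-0.385,-0.385],
  "claw": [0,0,0,0,0,0,0,-1,-1,-1]
}}

```text
time_s: 8.43
position: [0.4129, -0.1471, 0.1796]
orientation: [[-0.218, 0.976, 0.002], [0.976, 0.218, -0.001], [-0.001, 0.002, -1.0]]
wrist_force: [-0.2, -0.4, -0.6]
grip_width: 0.197
grasp_force: 29.8
```

Request:
{"name": "play_rows", "arguments": {
  "offset": [
    [0,0,-0.1],
    [0,0,-0.25],
    [0,0,-0.3],
    [0,0,-0.3]
  ],
  "twist": [0,0,0,0],
  "claw": [-1,-1,-1,-1]
}}

```text
time_s: 8.93
position: [0.413, -0.1472, 0.3006]
orientation: [[-0.218, 0.976, 0.005], [0.976, 0.218, -0.002], [-0.003, 0.004, -1.0]]
wrist_force: [-0.1, -0.6, -1.0]
grip_width: 0.201
grasp_force: 29.9
```

Run:
```python
from h import *
mv(.5687,-.0255,.208,91.0)
```

```text
pos [ 0.413  -0.1472  0.3006] yaw 102.59 -> offset [0.213, 0.445, 0.233] twist 0.386 t 8.9
```

Request:
{"name": "play_rows", "arguments": {
  "offset": [
    [0.05,0.15,0],
    [0.12,0.3,0],
    [0.213,0.445,0],
    [0.213,0.445,0.06],
    [0.213,0.445,0.13],
    [0.213,0.445,0.2],
    [0.213,0.445,0.233],
    [0.213,0.445,0.233],
    [0.213,0.445,0.233]
  ],
  "twist": [0.386,0.386,0.386,0.386,0.386,0.386,0.386,0.386,0.386],
  "claw": [-1,-1,-1,-1,-1,-1,-1,-1,-1]
}}

```text
time_s: 10.05
position: [0.5676, -0.0252, 0.2052]
orientation: [[-0.017, 1.0, -0.0], [1.0, 0.017, 0.0], [0.0, -0.0, -1.0]]
wrist_force: [0.1, -0.1, -0.1]
grip_width: 0.193
grasp_force: 30.8
```

Request:
{"name": "play_rows", "arguments": {
  "offset": [
    [0,0,0],
    [0,0,0],
    [0,0,0],
    [0,0,0],
    [0,0,-0.1],
    [0,0,-0.25],
    [0,0,-0.4],
    [0,0,-0.48],
    [0,0,-0.48],
    [0,0,-0.48]
  ],
  "twist": [0,0,0,0,0,0,0,0,0,0],
  "claw": [-0.5,-0.4,-0.35,-0.3,-0.3,-0.3,-0.3,-0.3,-0.3,-0.3]
}}

```text
time_s: 11.3
position: [0.5672, -0.0251, 0.3967]
orientation: [[-0.017, 1.0, -0.001], [1.0, 0.017, 0.0], [0.0, -0.001, -1.0]]
wrist_force: [-0.2, -0.2, -0.1]
grip_width: 0.349
grasp_force: 0.0
```

Run:
```python
from h import *
import pickle
w=cap("wrist","w4"); s=cap("scene"); t=cap("top"); pickle.dump((w,s,t),open("d4.pkl","wb"))
mv(.5,-.1475,.40,91)
for n,c in(("w",w),("s",s)):
    for k in blobs(c,(0,130,60),(8,255,255),40):
        r=cv2.minAreaRect(k); print(n,np.round(r[0],1),np.round(r[1],1),round(r[2]),cast(c,r[0],.029)[0].round(3))
```

```text
pos [ 0.5672 -0.0251  0.3959] yaw 91.0 -> offset [-0.303, -0.173, -0.01] twist -0.0 t 11.4
w [16. 37.] [75.5 41.4] 82 [0.338 0.091 0.029]
w [257.  164.5] [49. 16.] 90 [ 0.568 -0.029  0.029]
w [257. 228.] [14. 44.] 0 [ 0.569 -0.102  0.029]
w [ 25.7 250.3] [53.  13.5] 88 [ 0.302 -0.136  0.029]
w [  4.2 261.8] [31.4 10.5] 59 [ 0.273 -0.151  0.029]
w [257.  131.5] [ 7. 16.] 90 [0.567 0.006 0.029]
w [256.9 199.4] [14.4  7.7] 4 [ 0.568 -0.068  0.029]
s [261.3 293.5] [43.1 83.6] 59 [0.305 0.146 0.029]
s [242.3 199.1] [ 5.8 22.8] 63 [ 0.567 -0.024  0.029]
s [263.4 188.3] [ 5.4 21. ] 63 [ 0.569 -0.095  0.029]
```

View pics/w4.png

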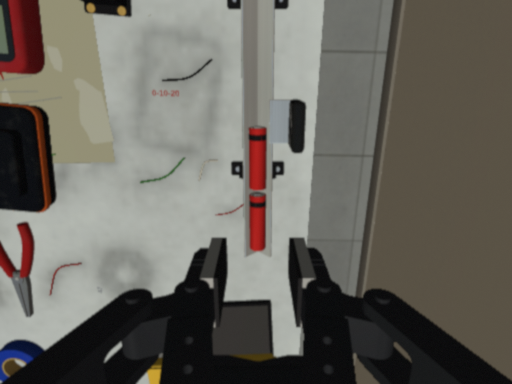

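Request:
{"name": "play_rows", "arguments": {
  "offset": [
    [-0.15,-0.02,-0.05],
    [-0.3,-0.05,-0.05],
    [-0.45,-0.09,-0.05],
    [-0.6,-0.13,-0.05],
    [-0.72,-0.13,-0.05],
    [-0.72,-0.13,-0.05],
    [-0.72,-0.13,-0.05],
    [-0.72,-0.13,-0.05]
  ],
  "twist": [0,0,0,0,0,0,0,0],
  "claw": [-0.3,-0.3,-0.3,-0.3,-0.3,-0.3,-0.3,-0.3]
}}

```text
time_s: 12.45
position: [0.5208, -0.3128, 0.417]
orientation: [[-0.019, 1.0, -0.001], [1.0, 0.019, 0.001], [0.001, -0.001, -1.0]]
wrist_force: [-0.8, 0.1, 0.1]
grip_width: 0.348
grasp_force: 0.0
```

Run:
```python
from h import *
import pickle
w=cap("wrist","w5"); s=cap("scene"); t=cap("top"); pickle.dump((w,s,t),open("d5.pkl","wb"))
mv(.52,-.29,.40,91)
k=blobs(w,(18,120,70),(34,255,255),500)
for c in k: r=cv2.minAreaRect(c); print(np.round(r[0],1),np.round(r[1],1),round(r[2],1)); print(cast(w,cv2.boxPoints(r),.105).round(4)[:,:2].tolist())
```

```text
pos [ 0.5209 -0.313   0.4175] yaw 91.08 -> offset [0.057, -0.001, 0.044] twist 0.003 t 12.6
[266.1 144.7] [157.2 163.6] 87.0
[[0.4577, -0.2255], [0.5893, -0.2166], [0.6107, -0.3529], [0.4579, -0.3647]]
```

View pics/w5.png

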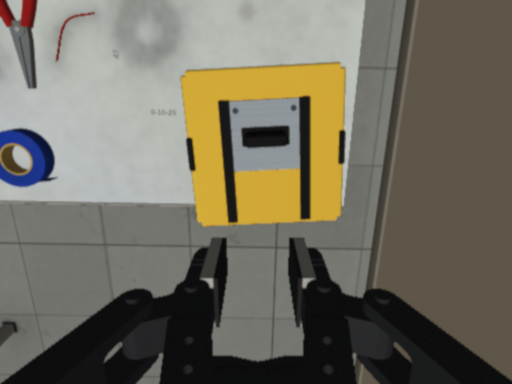

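Run:
```python
from h import *; import pickle
w,s,t=pickle.load(open("d5.pkl","rb"))
k=blobs(w,(18,120,70),(34,255,255),500)[0]
h=cv2.convexHull(k); q=cv2.approxPolyDP(h,8,True)[:,0]; print(q.tolist())
P=cast(w,q,.105); print(P[:,:2].round(4).tolist(),"mean",P.mean(0).round(4),[round(float(np.linalg.norm(P[i]-P[i-1])),4) for i in range(len(P))])
g=cv2.cvtColor(w["img"],cv2.COLOR_RGB2GRAY)
m=np.zeros_like(g); m[105:165,236:296]=(g[105:165,236:296]<60); n,l,st,ce=cv2.connectedComponentsWithStats(m.astype(np.uint8)); i=1+np.argmax(st[1:,4]); r=cv2.minAreaRect(np.argwhere(l==i)[:,::-1].astype(np.float32)); print("knob",st[i],r); 
for z in(.109,.134): print(z,cast(w,cv2.boxPoints(r),z)[:,:2].round(4).tolist())
print("rows",g[118:158,265].tolist())
# scene crop of box
cv2.imwrite("pics/s5.png",cv2.resize(s["img"][115:200,280:390,::-1],None,fx=7,fy=7,interpolation=cv2.INTER_CUBIC))
```

```text
[[339, 63], [340, 215], [202, 225], [185, 72]]
[[0.5856, -0.2174], [0.5992, -0.3492], [0.4706, -0.3619], [0.4614, -0.2266]] mean [ 0.5292 -0.2888  0.105 ] [0.1245, 0.1325, 0.1292, 0.1356]
knob [242 126  47  21 879] ((265.2419128417969, 136.33790588378906), (19.17604637145996, 46.29217529296875), 87.1375961303711)
0.109 [[0.5077, -0.2701], [0.5465, -0.2675], [0.5481, -0.2837], [0.5086, -0.2864]]
0.134 [[0.5089, -0.2668], [0.5442, -0.2644], [0.5457, -0.2791], [0.5097, -0.2816]]
rows [148, 149, 149, 148, 148, 148, 148, 139, 104, 52, 22, 22, 17, 9, 7, 7, 7, 13, 15, 19, 23, 24, 23, 22, 23, 24, 22, 26, 60, 111, 140, 146, 147, 148, 149, 149, 149, 150, 150, 149]
```

View pics/s5.png

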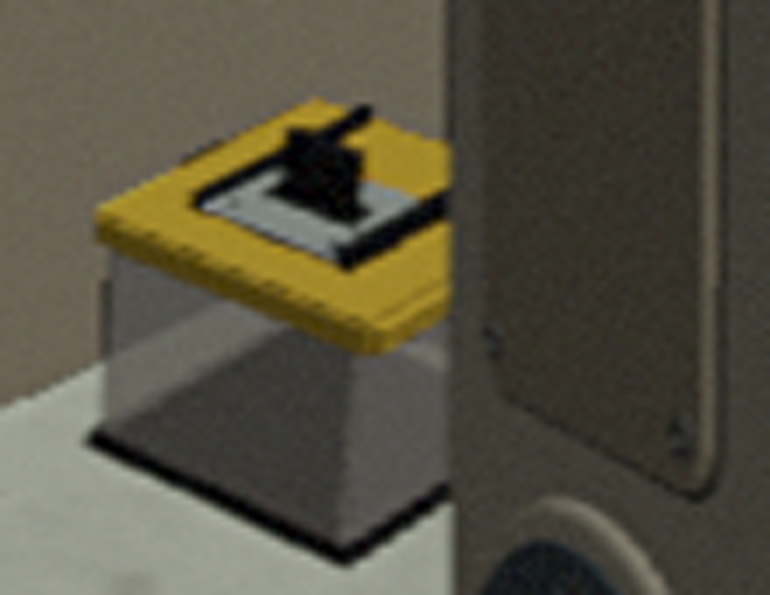

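Request:
{"name": "play_rows", "arguments": {
  "offset": [
    [0.17,0.021,0],
    [0.17,0.021,0.1],
    [0.17,0.021,0.2],
    [0.17,0.021,0.28],
    [0.17,0.021,0.319],
    [0.17,0.021,0.319],
    [0.17,0.021,0.319],
    [0.17,0.021,0.319]
  ],
  "twist": [0,0,0,0,0,0,0,0],
  "claw": [-1,-1,-1,-1,-1,-1,-1,-1]
}}

```text
time_s: 13.6
position: [0.5283, -0.2461, 0.2912]
orientation: [[-0.017, 1.0, 0.002], [1.0, 0.017, -0.001], [-0.001, 0.002, -1.0]]
wrist_force: [-0.1, -0.1, 0.5]
grip_width: 0.003
grasp_force: 0.0
```

Run:
```python
from h import *
w=cap("wrist","w6"); mv(.5335,-.314,.29,91)
```

```text
pos [ 0.5282 -0.246   0.291 ] yaw 90.99 -> offset [-0.17, 0.01, 0.003] twist -0.0 t 13.7
```

View pics/w6.png

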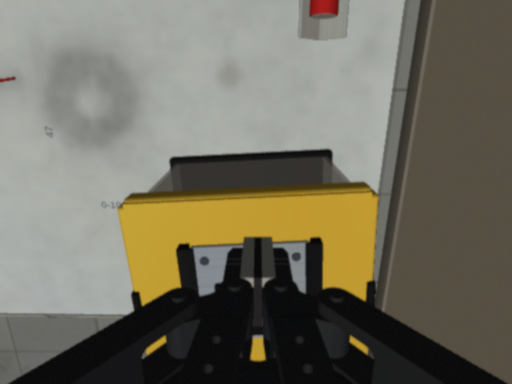

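Request:
{"name": "play_rows", "arguments": {
  "offset": [
    [-0.03,0.002,0],
    [-0.06,0.004,0],
    [-0.09,0.006,0],
    [-0.12,0.008,0],
    [-0.15,0.01,0],
    [-0.17,0.012,0],
    [-0.17,0.012,0]
  ],
  "twist": [0,0,0,0,0,0,0],
  "claw": [-1,-1,-1,-1,-1,-1,-1]
}}

```text
time_s: 14.52
position: [0.5339, -0.3144, 0.2898]
orientation: [[-0.017, 1.0, 0.0], [1.0, 0.017, -0.0], [-0.0, 0.0, -1.0]]
wrist_force: [0.5, 0.6, 0.0]
grip_width: 0.002
grasp_force: 0.0
```

Request:
{"name": "play_rows", "arguments": {
  "offset": [
    [-0.004,0,0],
    [-0.008,0,0],
    [-0.008,0,0]
  ],
  "twist": [0,0,0],
  "claw": [-1,-1,-1]
}}

```text
time_s: 14.9
position: [0.534, -0.3165, 0.2899]
orientation: [[-0.018, 1.0, -0.0], [1.0, 0.018, 0.001], [0.001, -0.0, -1.0]]
wrist_force: [1.0, 2.8, 0.3]
grip_width: 0.001
grasp_force: 1.4
```

Request:
{"name": "play_rows", "arguments": {
  "offset": [
    [0.01,0,0],
    [0.01,0,-0.15],
    [0.01,0,-0.3],
    [0,0,-0.32],
    [0,0,-0.32]
  ],
  "twist": [0,0,0,0,0],
  "claw": [-1,-1,-1,-1,-1]
}}

```text
time_s: 15.52
position: [0.5339, -0.317, 0.4182]
orientation: [[-0.017, 1.0, 0.001], [1.0, 0.017, -0.001], [-0.001, 0.001, -1.0]]
wrist_force: [-0.1, -0.4, 0.1]
grip_width: 0.001
grasp_force: 0.0
```

```bash
cat >> h.py <<'E'
def box(c):  # lid outline corners at z=.105 -> centre, yaw
    k=max(blobs(c,(18,120,70),(34,255,255),500),key=cv2.contourArea); q=cv2.approxPolyDP(cv2.convexHull(k),8,True)[:,0]
    P=cast(c,q,.105)[:,:2]; print("lid px",q.tolist(),P.round(4).tolist(),"mean",P.mean(0).round(4))
    return q
E
python3 - <<'E'
from h import *
import pickle
w=cap("wrist","w7"); s=cap("scene"); t=cap("top"); pickle.dump((w,s,t),open("d7.pkl","wb"))
mv(.52,-.29,.40,91); box(w)
im=w["img"][50:250,170:350,::-1]; cv2.imwrite("pics/w7c.png",cv2.resize(im,None,fx=3,fy=3))
E
```

```text
pos [ 0.5335 -0.3166  0.4159] yaw 91.0 -> offset [0.067, -0.032, 0.04] twist -0.0 t 15.7
lid px [[321, 56], [326, 209], [184, 217], [168, 66]] [[0.5846, -0.2172], [0.5996, -0.3488], [0.4674, -0.3592], [0.4614, -0.2268]] mean [ 0.5282 -0.288 ]
```

View pics/w7c.png

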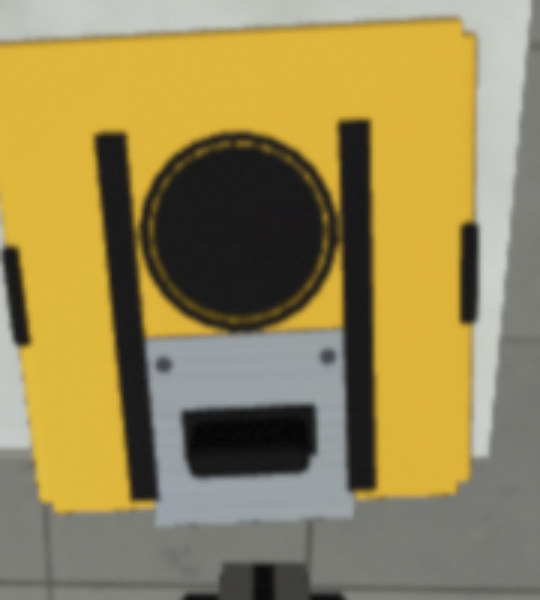

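Run:
```python
from h import *; import pickle
w7=pickle.load(open("d7.pkl","rb"))[0]
print("hole",cast(w7,[[250.3,126.3]],.105).round(4))
w,s,t=pickle.load(open("d4.pkl","rb"))
g=cv2.cvtColor(w["img"],cv2.COLOR_RGB2GRAY)
m=np.zeros_like(g); m[80:170,278:320]=g[80:170,278:320]<75
n,l,st,ce=cv2.connectedComponentsWithStats(m); i=1+np.argmax(st[1:,4]); x,y,ww,hh,a=st[i]; print(st[i])
for r in(100,115,130,145): print(r,g[r,282:312].tolist())
for z in(.04,.078): print(z,cast(w,[[x,y+hh/2],[x+ww,y+hh/2],[x+ww/2,y],[x+ww/2,y+hh]],z)[:,:2].round(4).tolist())
print("cam",-w["R"].T@w["t"])
print("mouth col 257",g[235:265,257].tolist(), g[235:265,268].tolist())
```

```text
hole [[ 0.5285 -0.274   0.105 ]]
[289 100  16  53 755]
100 [138, 138, 138, 138, 139, 140, 138, 130, 101, 75, 60, 48, 45, 45, 46, 50, 61, 77, 104, 129, 150, 164, 172, 177, 178, 178, 179, 179, 180, 180]
115 [145, 145, 144, 145, 145, 144, 129, 90, 62, 48, 28, 23, 24, 24, 27, 27, 26, 26, 26, 26, 24, 22, 46, 107, 166, 182, 183, 184, 183, 184]
130 [146, 145, 143, 145, 144, 133, 101, 54, 26, 29, 24, 25, 26, 24, 26, 26, 27, 26, 24, 25, 23, 33, 82, 142, 174, 181, 181, 182, 182, 182]
145 [178, 177, 178, 179, 178, 175, 151, 98, 52, 27, 22, 25, 25, 24, 26, 26, 26, 24, 24, 23, 26, 61, 121, 169, 182, 183, 183, 184, 183, 184]
0.04 [[0.5985, 0.0131], [0.6143, 0.0134], [0.605, 0.0385], [0.6079, -0.0133]]
0.078 [[0.5949, 0.0179], [0.6089, 0.0182], [0.6006, 0.0404], [0.6032, -0.0054]]
cam [0.56733631 0.05470324 0.36646575]
mouth col 257 [73, 73, 73, 74, 74, 72, 73, 74, 74, 73, 74, 73, 73, 73, 76, 99, 134, 161, 172, 174, 174, 175, 174, 173, 174, 173, 173, 172, 172, 170] [146, 146, 146, 146, 146, 146, 146, 146, 146, 146, 147, 147, 146, 146, 146, 147, 147, 146, 146, 146, 149, 158, 169, 175, 177, 176, 176, 176, 176, 176]
```

Run:
```python
from h import *
mv(.6026,.0415,.24,91)
```

```text
pos [ 0.5335 -0.3166  0.4159] yaw 91.0 -> offset [0.891, 0.19, 0.441] twist -0.0 t 15.7
```

Request:
{"name": "play_rows", "arguments": {
  "offset": [
    [0.15,0.03,0],
    [0.3,0.06,0],
    [0.45,0.1,0],
    [0.6,0.13,0],
    [0.75,0.16,0],
    [0.891,0.19,0.05],
    [0.891,0.19,0.15],
    [0.891,0.19,0.25],
    [0.891,0.19,0.3],
    [0.891,0.19,0.3]
  ],
  "twist": [0,0,0,0,0,0,0,0,0,0],
  "claw": [-0.2,-0.2,-0.2,-0.2,-0.2,-0.2,-0.2,-0.2,-0.2,-0.2]
}}

```text
time_s: 16.92
position: [0.6025, 0.0408, 0.2948]
orientation: [[-0.018, 1.0, -0.006], [1.0, 0.018, -0.0], [-0.0, -0.006, -1.0]]
wrist_force: [-0.1, 0.2, 0.3]
grip_width: 0.397
grasp_force: 0.0
```

Run:
```python
from h import *
w=cap("wrist","w8"); s=cap("scene")
mv(.6026,.0415,.24,91)
for n,c in(("w",w),("s",s)):
    for k in blobs(c,(0,130,60),(8,255,255),40):
        r=cv2.minAreaRect(k); print(n,np.round(r[0],1),np.round(r[1],1),round(r[2]),cast(c,r[0],.029)[0].round(3))
```

```text
pos [0.6037 0.0408 0.2976] yaw 91.0 -> offset [0.002, -0.003, 0.144] twist -0.0 t 17.0
w [217.  337.9] [34.8 19.8] 87 [ 0.569 -0.097  0.029]
w [223.7 274.3] [ 6.8 58.2] 5 [ 0.576 -0.032  0.029]
w [212.5 234.5] [10.1 21.4] 87 [0.567 0.004 0.029]
w [220.5 313.5] [ 7.6 13.9] 63 [ 0.572 -0.071  0.029]
s [261.5 293.3] [43.3 82.9] 58 [0.306 0.145 0.029]
s [242.3 199.1] [ 5.8 22.8] 63 [ 0.567 -0.024  0.029]
s [263.4 188.3] [ 5.4 21. ] 63 [ 0.569 -0.095  0.029]
s [359.3 242.7] [ 4.6 13.2] 53 [ 0.274 -0.104  0.029]
```

Cells still lie in the chute. Lower and pinch near the tail end of the grip block.

Request:
{"name": "play_rows", "arguments": {
  "offset": [
    [0.002,-0.003,0.05],
    [0.002,-0.003,0.1],
    [0.002,-0.003,0.144],
    [0.002,-0.003,0.144],
    [0.002,-0.003,0.144],
    [0.002,-0.003,0.144],
    [0.002,-0.003,0.144],
    [0.002,-0.003,0.144],
    [0.002,-0.003,0.144]
  ],
  "twist": [0,0,0,0,0,0,0,0,0],
  "claw": [-0.2,-0.2,-0.2,-0.2,-1,-1,-1,-1,-1],
  "grip_force": 120
}}

```text
time_s: 18.15
position: [0.603, 0.0415, 0.2414]
orientation: [[-0.017, 1.0, 0.002], [1.0, 0.017, 0.0], [0.0, 0.002, -1.0]]
wrist_force: [0.0, 0.4, 6.1]
grip_width: 0.077
grasp_force: 118.2
```

Request:
{"name": "play_rows", "arguments": {
  "offset": [
    [0,0,-0.01],
    [0,0,-0.02],
    [0,0,-0.025],
    [0,0,-0.025],
    [0,0,-0.025]
  ],
  "twist": [0,0,0,0,0],
  "claw": [-1,-1,-1,-1,-1]
}}

```text
time_s: 18.77
position: [0.6024, 0.0415, 0.2501]
orientation: [[-0.017, 1.0, -0.0], [1.0, 0.017, 0.0], [0.0, -0.0, -1.0]]
wrist_force: [0.1, -0.3, -3.5]
grip_width: 0.076
grasp_force: 118.0
```

```bash
cat >> h.py <<'E'
def tilt(tag=None):
    # cells seen by the scene camera, for slope: ray cut with the vertical plane x=xp through the chute
    c=cap("scene",tag); s=telemetry.observe(); print("t",round(s["time_s"],2),"pos",np.round(s["position"],4),"F",np.round(s["wrist_force"],1),"M",np.round(s["torque"],2),"w",round(s["grip_width"],3),"f",round(s["grasp_force"],1))
    xp=s["position"][0]-.035
    for k in blobs(c,(0,130,60),(8,255,255),25,(200,60,345,260)):
        r=cv2.minAreaRect(k); b=cv2.boxPoints(r)
        L=sorted([((b[i]+b[(i+1)%4])/2) for i in range(4)],key=lambda p:-np.hypot(*(p-np.array(r[0]))))[:2]
        o=-c["R"].T@c["t"]; P=[]
        for uv in [r[0]]+L:
            d=cast(c,uv,0)[0]-o; P.append(o+d*(xp-o[0])/d[0])
        P=np.array(P); v=P[1]-P[2]; print(np.round(r[0],1),np.round(r[1],1),"c",P[0].round(3),"slope",round(np.degrees(np.arctan(v[2]/v[1])),1))
    return c
E
python3 -c "
from h import *
tilt()"
```

```text
t 18.82 pos [0.6024 0.0415 0.2501] F [-0.2 -0.2 -4.2] M [ 0.17 -0.11 -0.03] w 0.077 f 118.0
[241.5 197.1] [ 5.8 23.4] c [ 0.567 -0.022  0.036] slope 2.4
[262.8 187.1] [ 5.6 20.2] c [ 0.567 -0.091  0.035] slope 2.3
```

Request:
{"name": "play_rows", "arguments": {
  "offset": [
    [0,0,-0.03],
    [0,0,-0.08],
    [0,0,-0.13],
    [0,0,-0.18],
    [0,0,-0.23],
    [0,0,-0.27],
    [0,0,-0.29],
    [0,0,-0.29],
    [0,0,-0.29]
  ],
  "twist": [0,0,0,0,0,0,0,0,0],
  "claw": [-1,-1,-1,-1,-1,-1,-1,-1,-1]
}}

```text
time_s: 19.95
position: [0.6022, 0.0415, 0.3655]
orientation: [[-0.017, 1.0, -0.001], [1.0, 0.017, -0.0], [-0.0, -0.001, -1.0]]
wrist_force: [0.6, 0.8, -3.7]
grip_width: 0.077
grasp_force: 118.1
```

```bash
python3 -c "
from h import *
tilt()
w=cap('wrist','w9')
s=cap('top'); box(s)"
```

```text
t 20.0 pos [0.6022 0.0415 0.3654] F [ 0.4  0.4 -4. ] M [ 0.08 -0.06 -0.03] w 0.076 f 118.1
[239.5 155.3] [ 6.5 24.6] c [ 0.567 -0.021  0.152] slope 2.5
[262.4 146.5] [ 6.1 22.4] c [ 0.567 -0.091  0.15 ] slope 2.1
lid px [[382, 142], [388, 193], [335, 199], [328, 147]] [[0.5937, -0.3526], [0.4668, -0.361], [0.4532, -0.2321], [0.5823, -0.2192]] mean [ 0.524  -0.2912]
```

Request:
{"name": "play_rows", "arguments": {
  "offset": [
    [-0.04,-0.015,0],
    [-0.09,-0.03,0],
    [-0.14,-0.05,0],
    [-0.2,-0.07,0],
    [-0.25,-0.09,0],
    [-0.29,-0.105,0],
    [-0.308,-0.11,0],
    [-0.308,-0.11,0.03],
    [-0.308,-0.11,0.06],
    [-0.308,-0.11,0.06]
  ],
  "twist": [0,0,0,0,0,0,0,0,0,0],
  "claw": [-1,-1,-1,-1,-1,-1,-1,-1,-1,-1]
}}

```text
time_s: 21.35
position: [0.5603, -0.0818, 0.3406]
orientation: [[-0.018, 1.0, -0.003], [1.0, 0.018, 0.001], [0.001, -0.003, -1.0]]
wrist_force: [-0.3, 0.9, -3.2]
grip_width: 0.077
grasp_force: 118.2
```

```bash
python3 -c "
from h import *
tilt()
w=cap('wrist','w10')
cv2.imwrite('pics/w10c.png',w['img'][:,:,::-1])
t=cap('top','t10')
a=t['img'][120:220,190:400,::-1]; b=w['img'][200:384,100:400,::-1]
cv2.imwrite('pics/m10.png',np.vstack([cv2.resize(a,(600,286)),cv2.resize(b,(500,300)) if 0 else cv2.resize(b,(600,300))]))"
```

```text
t 21.4 pos [ 0.5605 -0.0819  0.3413] F [-0.1  0.  -2.3] M [ 0.17 -0.06 -0.01] w 0.08 f 118.2
[290.7 153.9] [ 6.3 21.3] c [ 0.526 -0.146  0.127] slope 1.2
[310.5 145.1] [ 6.1 19.1] c [ 0.526 -0.216  0.126] slope 2.5
```

View pics/m10.png

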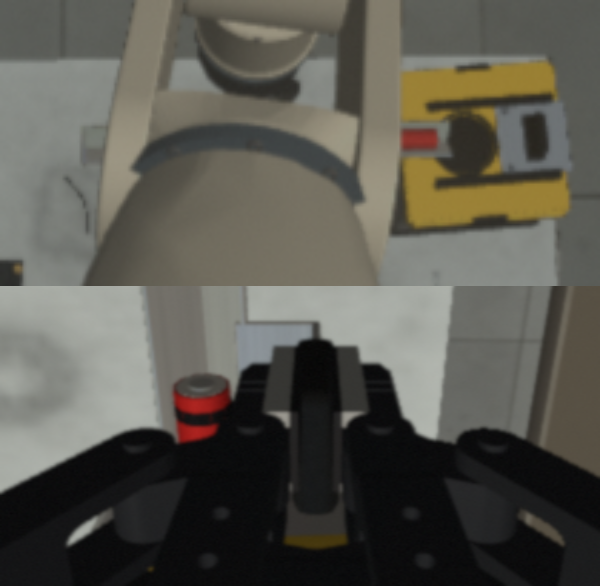

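Request:
{"name": "play_rows", "arguments": {
  "offset": [
    [-0.008,0.004,0.008],
    [-0.015,0.004,0.015],
    [-0.015,0.004,0.015]
  ],
  "twist": [0,0,0],
  "claw": [-1,-1,-1]
}}

```text
time_s: 21.88
position: [0.5623, -0.0887, 0.3361]
orientation: [[-0.017, 1.0, -0.0], [1.0, 0.017, -0.0], [-0.0, -0.0, -1.0]]
wrist_force: [0.3, 0.6, -3.0]
grip_width: 0.078
grasp_force: 118.3
```

Request:
{"name": "play_rows", "arguments": {
  "offset": [
    [0,0,0],
    [0,0,0],
    [0,0,0]
  ],
  "twist": [0,0,0],
  "claw": [-1,-1,-1],
  "grip_force": 20
}}

```text
time_s: 22.25
position: [0.5624, -0.0884, 0.3364]
orientation: [[-0.017, 1.0, 0.0], [1.0, 0.017, -0.0], [-0.0, 0.0, -1.0]]
wrist_force: [-0.1, -0.5, -2.0]
grip_width: 0.074
grasp_force: 118.3
```

```bash
python3 -c "
from h import *
tilt()"
```

```text
t 22.3 pos [ 0.5624 -0.0884  0.3364] F [ 0.1  0.6 -3.5] M [ 0.07 -0.07  0.03] w 0.076 f 118.3
[292.4 153.3] [ 6.3 21. ] c [ 0.527 -0.153  0.125] slope -2.1
[312.1 144.1] [ 6.3 18.9] c [ 0.527 -0.224  0.126] slope 1.2
```

Request:
{"name": "play_rows", "arguments": {
  "offset": [
    [0,0,0],
    [0,0,0],
    [0,0,0]
  ],
  "twist": [0,0,0],
  "claw": [-0.95,-0.95,-0.95],
  "grip_force": 20
}}

```text
time_s: 22.68
position: [0.5624, -0.0884, 0.3363]
orientation: [[-0.017, 1.0, -0.0], [1.0, 0.017, 0.0], [0.0, -0.0, -1.0]]
wrist_force: [0.2, 0.9, -2.3]
grip_width: 0.081
grasp_force: 118.3
```

```bash
python3 -c "
from h import *
tilt()"
```

```text
t 22.73 pos [ 0.5624 -0.0884  0.3363] F [-0.2  0.6 -2.5] M [ 0.04 -0.08 -0.03] w 0.076 f 118.3
[292.4 153.4] [ 6.3 21.1] c [ 0.527 -0.154  0.124] slope 0.0
[312. 144.] [ 6.3 18.8] c [ 0.527 -0.223  0.126] slope -2.1
```

Request:
{"name": "play_rows", "arguments": {
  "offset": [
    [0,0,0],
    [0,0,0]
  ],
  "twist": [0,0],
  "claw": [-0.88,-0.88],
  "grip_force": 20
}}

```text
time_s: 22.98
position: [0.5624, -0.0884, 0.3363]
orientation: [[-0.018, 1.0, -0.0], [1.0, 0.018, 0.0], [0.0, -0.0, -1.0]]
wrist_force: [0.5, -0.8, -3.9]
grip_width: 0.08
grasp_force: 118.3
```

Request:
{"name": "play_rows", "arguments": {
  "offset": [
    [0,0,0]
  ],
  "twist": [0],
  "claw": [-0.86],
  "grip_force": 20
}}

```text
time_s: 23.1
position: [0.5624, -0.0884, 0.3363]
orientation: [[-0.017, 1.0, -0.0], [1.0, 0.017, 0.0], [0.0, -0.0, -1.0]]
wrist_force: [0.6, -0.2, -3.3]
grip_width: 0.076
grasp_force: 118.3
```

Request:
{"name": "play_rows", "arguments": {
  "offset": [
    [0.02,0,-0.03],
    [0.05,0.02,-0.03],
    [0.1,0.04,-0.03],
    [0.16,0.055,-0.03],
    [0.22,0.075,-0.03],
    [0.27,0.09,0],
    [0.31,0.1,0.04],
    [0.323,0.106,0.09],
    [0.323,0.106,0.14],
    [0.323,0.106,0.14]
  ],
  "twist": [0,0,0,0,0,0,0,0,0,0],
  "claw": [-1,-1,-1,-1,-1,-1,-1,-1,-1,-1]
}}

```text
time_s: 24.35
position: [0.6014, 0.0412, 0.2775]
orientation: [[-0.017, 1.0, -0.005], [1.0, 0.017, -0.0], [-0.0, -0.005, -1.0]]
wrist_force: [-0.6, 0.4, -3.9]
grip_width: 0.077
grasp_force: 118.1
```

Request:
{"name": "play_rows", "arguments": {
  "offset": [
    [0,0,0.03],
    [0,0,0.06],
    [0,0,0.08],
    [0,0,0.091],
    [0,0,0.096],
    [0,0,0.099],
    [0,0,0.099]
  ],
  "twist": [0,0,0,0,0,0,0],
  "claw": [-1,-1,-1,-1,-1,-1,-1]
}}

```text
time_s: 25.22
position: [0.603, 0.0416, 0.2416]
orientation: [[-0.017, 1.0, 0.002], [1.0, 0.017, 0.0], [0.0, 0.002, -1.0]]
wrist_force: [1.0, 1.4, 3.5]
grip_width: 0.082
grasp_force: 119.3
```

```bash
python3 -c "
from h import *
tilt(); mv(.603,.0415,.2414,91)"
```

```text
t 25.27 pos [0.603  0.0416 0.2415] F [0.2 1.4 4.2] M [ 0.21 -0.02  0.01] w 0.077 f 119.4
[241.4 198.8] [ 5.4 23.3] c [ 0.568 -0.022  0.031] slope -0.4
[263.1 188.2] [ 5.8 20.6] c [ 0.568 -0.093  0.03 ] slope -0.4
pos [0.603  0.0416 0.2415] yaw 91.0 -> offset [-0.0, -0.0, 0.0] twist 0.0 t 25.3
```

Request:
{"name": "play_rows", "arguments": {
  "offset": [
    [0,0,0],
    [0,0,0],
    [0,0,0],
    [0,0,0],
    [0,0,0],
    [0,0,0]
  ],
  "twist": [0,0,0,0,0,0],
  "claw": [-0.6,-0.6,-1,-1,-1,-1],
  "grip_force": 20
}}

```text
time_s: 26.02
position: [0.6024, 0.0414, 0.2406]
orientation: [[-0.017, 1.0, -0.0], [1.0, 0.017, -0.0], [-0.0, -0.0, -1.0]]
wrist_force: [-0.3, -0.4, 0.2]
grip_width: 0.134
grasp_force: 20.8
```

Request:
{"name": "play_rows", "arguments": {
  "offset": [
    [0,0,-0.01],
    [0,0,-0.02],
    [0,0,-0.025],
    [0,0,-0.025],
    [0,0,-0.025]
  ],
  "twist": [0,0,0,0,0],
  "claw": [-1,-1,-1,-1,-1]
}}

```text
time_s: 26.65
position: [0.6024, 0.0415, 0.2506]
orientation: [[-0.017, 1.0, -0.0], [1.0, 0.017, 0.0], [0.0, -0.0, -1.0]]
wrist_force: [0.1, 1.2, -4.3]
grip_width: 0.128
grasp_force: 20.4
```

```bash
python3 -c "
from h import *
tilt()"
```

```text
t 26.7 pos [0.6024 0.0415 0.2506] F [-0.2  0.  -3.4] M [ 0.14 -0.08 -0.01] w 0.132 f 20.4
[240.8 197.3] [ 6.2 23. ] c [ 0.567 -0.02   0.036] slope 3.2
[262.  187.6] [ 5.6 20.3] c [ 0.567 -0.089  0.034] slope 2.3
```

Request:
{"name": "play_rows", "arguments": {
  "offset": [
    [0,0,-0.04],
    [0,0,-0.1],
    [0,0,-0.16],
    [0,0,-0.22],
    [0,0,-0.26],
    [0,0,-0.285],
    [0,0,-0.285],
    [0,0,-0.285]
  ],
  "twist": [0,0,0,0,0,0,0,0],
  "claw": [-1,-1,-1,-1,-1,-1,-1,-1]
}}

```text
time_s: 27.7
position: [0.6022, 0.0415, 0.3639]
orientation: [[-0.017, 1.0, -0.001], [1.0, 0.017, -0.0], [-0.0, -0.001, -1.0]]
wrist_force: [0.2, 0.4, -3.5]
grip_width: 0.135
grasp_force: 20.3
```

```bash
python3 -c "
from h import *
tilt();box(cap('top'))"
```

```text
t 27.75 pos [0.6022 0.0415 0.3637] F [-0.6 -0.7 -3.2] M [ 0.13 -0.05  0.03] w 0.13 f 20.3
[238.4 157. ] [ 6. 24.] c [ 0.567 -0.017  0.149] slope 4.3
[261.  149.4] [ 5.7 21.2] c [ 0.567 -0.087  0.144] slope 4.3
lid px [[382, 142], [388, 193], [335, 199], [328, 147]] [[0.5937, -0.3526], [0.4668, -0.361], [0.4532, -0.2321], [0.5823, -0.2192]] mean [ 0.524  -0.2912]
```

Request:
{"name": "play_rows", "arguments": {
  "offset": [
    [-0.04,-0.012,0],
    [-0.09,-0.027,0],
    [-0.14,-0.042,0],
    [-0.19,-0.057,0],
    [-0.24,-0.072,0],
    [-0.28,-0.085,0],
    [-0.31,-0.097,0],
    [-0.325,-0.106,0],
    [-0.325,-0.106,0],
    [-0.325,-0.106,0]
  ],
  "twist": [0,0,0,0,0,0,0,0,0,0],
  "claw": [-1,-1,-1,-1,-1,-1,-1,-1,-1,-1]
}}

```text
time_s: 29.05
position: [0.5625, -0.0888, 0.3647]
orientation: [[-0.018, 1.0, 0.0], [1.0, 0.018, 0.0], [0.0, 0.0, -1.0]]
wrist_force: [-0.3, -0.4, -4.3]
grip_width: 0.13
grasp_force: 20.4
```

```bash
python3 -c "
from h import *
tilt()"
```

```text
t 29.1 pos [ 0.5625 -0.0888  0.3647] F [ 1.1  0.2 -3.9] M [ 0.12 -0.13 -0.06] w 0.13 f 20.4
[299.4 144.1] [ 5.8 39. ] c [ 0.528 -0.177  0.141] slope 8.7
```

Request:
{"name": "play_rows", "arguments": {
  "offset": [
    [-0.03,0.002,-0.05],
    [-0.058,0.004,-0.08],
    [-0.058,0.004,-0.05],
    [-0.058,0.004,-0.05]
  ],
  "twist": [0,0,0,0],
  "claw": [-1,-1,-1,-1]
}}

```text
time_s: 29.6
position: [0.5636, -0.1121, 0.3827]
orientation: [[-0.017, 1.0, -0.003], [1.0, 0.017, 0.001], [0.001, -0.003, -1.0]]
wrist_force: [-0.4, -0.0, -4.1]
grip_width: 0.131
grasp_force: 20.3
```

```bash
python3 -c "
from h import *
tilt()"
```

```text
t 29.65 pos [ 0.5638 -0.112   0.3831] F [-0.3  0.8 -3.2] M [ 0.15 -0.05 -0.05] w 0.13 f 20.3
[303.7 138.4] [ 5.4 37.1] c [ 0.529 -0.193  0.151] slope 14.1
```

Request:
{"name": "play_rows", "arguments": {
  "offset": [
    [-0.01,0,-0.05],
    [-0.02,0,-0.06],
    [-0.02,0,-0.03],
    [-0.02,0,-0.03],
    [-0.02,0,-0.03]
  ],
  "twist": [0,0,0,0,0],
  "claw": [-1,-1,-1,-1,-1]
}}

```text
time_s: 30.28
position: [0.5643, -0.1202, 0.3958]
orientation: [[-0.018, 1.0, -0.001], [1.0, 0.018, 0.0], [0.0, -0.001, -1.0]]
wrist_force: [-0.5, 0.5, -4.1]
grip_width: 0.131
grasp_force: 20.3
```

```bash
python3 -c "
from h import *
tilt()"
```

```text
t 30.32 pos [ 0.5645 -0.1202  0.3962] F [-0.2 -0.3 -3.6] M [ 0.11 -0.12 -0.02] w 0.13 f 20.3
[306.6 131.8] [ 5.2 35.1] c [ 0.529 -0.203  0.166] slope 13.5
```

Request:
{"name": "play_rows", "arguments": {
  "offset": [
    [0,0,0.03],
    [0,0,0.06],
    [-0.01,0,0.08],
    [-0.035,0,0.08],
    [-0.035,0,0.08]
  ],
  "twist": [0,0,0,0,0],
  "claw": [-1,-1,-1,-1,-1]
}}

```text
time_s: 30.95
position: [0.5649, -0.1352, 0.3648]
orientation: [[-0.016, 1.0, 0.0], [1.0, 0.016, -0.0], [-0.0, 0.0, -1.0]]
wrist_force: [-0.2, -0.5, -2.5]
grip_width: 0.131
grasp_force: 20.3
```

Request:
{"name": "play_rows", "arguments": {
  "offset": [
    [-0.01,0,-0.01],
    [-0.02,0,-0.02],
    [-0.03,0,-0.03],
    [-0.03,0,-0.03]
  ],
  "twist": [0,0,0,0],
  "claw": [-1,-1,-1,-1]
}}

```text
time_s: 31.45
position: [0.5654, -0.1463, 0.3777]
orientation: [[-0.017, 1.0, 0.002], [1.0, 0.017, 0.0], [0.0, 0.002, -1.0]]
wrist_force: [0.9, 5.8, -0.5]
grip_width: 0.13
grasp_force: 20.9
```

```bash
python3 -c "
from h import *
c=tilt('s11')
t=cap('top','t11');box(t)
cv2.imwrite('pics/m11.png',np.vstack([cv2.resize(t['img'][125:225,230:400,::-1],(680,300)),cv2.resize(c['img'][90:200,230:390,::-1],(680,300))]))"
```

```text
t 31.5 pos [ 0.5652 -0.1461  0.3773] F [ 0.7  6.  -0.1] M [ 1.   -0.17 -0.06] w 0.133 f 20.9
[312.  137.5] [ 5. 36.] c [ 0.53  -0.225  0.142] slope 18.4Traceback (most recent call last):
  File "<string>", line 4, in <module>
    t=cap('top','t11');box(t)
                       ~~~^^^
  File "h.py", line 42, in box
    k=max(blobs(c,(18,120,70),(34,255,255),500),key=cv2.contourArea); q=cv2.approxPolyDP(cv2.convexHull(k),8,True)[:,0]
ValueError: max() iterable argument is empty
```

Request:
{"name": "play_rows", "arguments": {
  "offset": [
    [-0.005,0,-0.02],
    [-0.01,0,-0.035],
    [-0.015,0,-0.045],
    [-0.015,0,-0.045]
  ],
  "twist": [0,0,0,0],
  "claw": [-1,-1,-1,-1]
}}

```text
time_s: 32.05
position: [0.5651, -0.1527, 0.3951]
orientation: [[-0.017, 1.0, 0.001], [1.0, 0.017, -0.0], [-0.0, 0.001, -1.0]]
wrist_force: [0.1, 0.4, -3.2]
grip_width: 0.134
grasp_force: 20.3
```

```bash
cat >> h.py <<'E'
def lidscene(c):  # leftmost and lowest lid corners, from the scene camera
    k=np.vstack(blobs(c,(18,120,70),(34,255,255),60,(280,90,400,200)))[:,0]; print("lid scene left",k[k[:,0].argmin()],"low",k[k[:,1].argmax()],"top",k[k[:,1].argmin()])
E
python3 -c "
from h import *
import pickle
c=tilt('s12'); lidscene(c); lidscene(pickle.load(open('d4.pkl','rb'))[1]); lidscene(pickle.load(open('d1.pkl','rb'))[2])"
```

```text
t 32.1 pos [ 0.565  -0.1526  0.3948] F [ 0.8  0.5 -3.5] M [ 0.09 -0.1   0.06] w 0.134 f 20.3
[314.5 130.5] [ 5. 35.] c [ 0.53  -0.233  0.159] slope 17.8
lid scene left [294 144] low [331 165] top [300 141]
lid scene left [294 144] low [331 165] top [324 129]
lid scene left [294 144] low [331 165] top [324 129]
```

Request:
{"name": "play_rows", "arguments": {
  "offset": [
    [0.015,0,0],
    [0.015,0,0.035],
    [0.015,0,0.042],
    [0.0,0,0.03],
    [-0.012,0,0.018],
    [-0.024,0,0.006],
    [-0.036,0,-0.006],
    [-0.036,0,-0.006]
  ],
  "twist": [0,0,0,0,0,0,0,0],
  "claw": [-1,-1,-1,-1,-1,-1,-1,-1]
}}

```text
time_s: 33.1
position: [0.5658, -0.1664, 0.3979]
orientation: [[-0.017, 1.0, 0.002], [1.0, 0.017, 0.001], [0.001, 0.002, -1.0]]
wrist_force: [0.6, 6.6, 1.6]
grip_width: 0.129
grasp_force: 22.1
```

```bash
python3 -c "
from h import *
c=tilt('s13'); lidscene(c)"
```

```text
t 33.15 pos [ 0.5658 -0.1662  0.3977] F [0.4 6.7 1.6] M [ 1.15 -0.17 -0.11] w 0.13 f 22.1
[316.2 133.3] [34.  4.] c [ 0.531 -0.241  0.149] slope 26.1
lid scene left [294 144] low [331 165] top [298 142]
```

Request:
{"name": "play_rows", "arguments": {
  "offset": [
    [-0.012,0,-0.012],
    [-0.024,0,-0.024],
    [-0.036,0,-0.036],
    [-0.048,0,-0.048],
    [-0.06,0,-0.06],
    [-0.07,0,-0.07],
    [-0.07,0,-0.07]
  ],
  "twist": [0,0,0,0,0,0,0],
  "claw": [-1,-1,-1,-1,-1,-1,-1]
}}

```text
time_s: 34.02
position: [0.5659, -0.1952, 0.4254]
orientation: [[-0.017, 1.0, 0.001], [1.0, 0.017, -0.0], [-0.0, 0.001, -1.0]]
wrist_force: [0.2, 1.8, -2.2]
grip_width: 0.125
grasp_force: 21.6
```

```bash
python3 -c "
from h import *
c=tilt('s14'); lidscene(c)"
```

```text
t 34.08 pos [ 0.5658 -0.195   0.4252] F [ 0.4  1.5 -2.3] M [ 0.37 -0.09 -0.02] w 0.133 f 21.6
[323.6 127.3] [30.2  2.6] c [ 0.531 -0.268  0.157] slope 36.2
lid scene left [294 144] low [331 165] top [309 136]
```

Request:
{"name": "play_rows", "arguments": {
  "offset": [
    [0.06,0,0],
    [0.115,0,0.01],
    [0.115,0,0.02],
    [0.115,0,0.02],
    [0.115,0,0.02],
    [0.115,0,0.02]
  ],
  "twist": [0,0,0,0,0,0],
  "claw": [-1,-1,-1,-1,-1,-1]
}}

```text
time_s: 34.83
position: [0.565, -0.1492, 0.4171]
orientation: [[-0.017, 1.0, 0.0], [1.0, 0.017, -0.0], [-0.0, 0.0, -1.0]]
wrist_force: [-1.1, -0.3, -3.0]
grip_width: 0.13
grasp_force: 21.5
```

```bash
python3 -c "
from h import *
c=tilt('s15'); lidscene(c)"
```

```text
t 34.88 pos [ 0.565  -0.1491  0.4171] F [-0.6  0.1 -3.2] M [ 0.   -0.01 -0.05] w 0.136 f 21.5
[322.8 137. ] [10.5 29. ] c [ 0.53  -0.267  0.13 ] slope 15.3
lid scene left [294 144] low [331 165] top [302 141]
```

```bash
python3 -c "
from h import *
c=cap('scene','s16');t=cap('top','t16');w=cap('wrist','w16')
a=cv2.resize(c['img'][80:200,240:400,::-1],(800,600))
cv2.imwrite('pics/m16.png',np.hstack([cv2.resize(c['img'][85:200,255:375,::-1],(480,460)),np.vstack([cv2.resize(t['img'][130:210,300:400,::-1],(300,240)),cv2.resize(w['img'][:,:,::-1],(300,220))])]))"
```

```text
(no output)
```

View pics/m16.png

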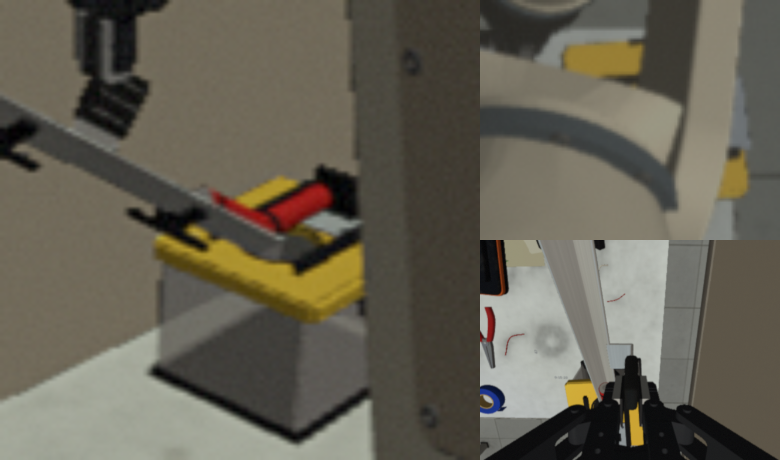

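Request:
{"name": "play_rows", "arguments": {
  "offset": [
    [0.025,0,-0.01],
    [0.045,0,-0.01],
    [0.045,0,-0.01],
    [0.045,0,-0.01]
  ],
  "twist": [0,0,0,0],
  "claw": [-1,-1,-1,-1]
}}

```text
time_s: 35.52
position: [0.5647, -0.1306, 0.4212]
orientation: [[-0.018, 1.0, 0.0], [1.0, 0.018, -0.0], [-0.0, 0.0, -1.0]]
wrist_force: [-0.6, -0.4, -1.2]
grip_width: 0.126
grasp_force: 21.6
```

```bash
cat >> h.py <<'E'
def reds(c):  # main axis ends of every red piece near the box, px and on the plane x=.53
    o=-c["R"].T@c["t"]
    for k in blobs(c,(0,110,45),(8,255,255),8,(270,90,350,200)):
        p=k[:,0].astype(float); m=p.mean(0); v=np.linalg.svd(p-m)[2][0]; q=(p-m)@v; E=[m+v*q.min(),m+v*q.max()]
        P=[o+(cast(c,e,0)[0]-o)*(.53-o[0])/(cast(c,e,0)[0]-o)[0] for e in E]; print("red",cv2.contourArea(k),np.round(E,0).tolist(),np.round(P,3)[:,1:].tolist())
E
python3 -c "
from h import *
c=cap('scene','s16b'); reds(cv2 and __import__('pickle').load(open('d4.pkl','rb'))[1]); reds(c); tilt()"
```

```text
red 14.5 [[272.0, 182.0], [271.0, 188.0]] [[-0.087, 0.069], [-0.085, 0.053]]
t 35.62 pos [ 0.5647 -0.1308  0.4211] F [-0.3 -0.1 -1.9] M [-0.06 -0.04 -0.01] w 0.133 f 21.6
```

```bash
python3 -c "
from h import *
for n in('scene','top','wrist'):
  c=cap(n,n+'17')
  for k in blobs(c,(0,70,25),(9,255,255),8):
    r=cv2.minAreaRect(k);i=r[0];print(n,np.round(i,0),np.round(r[1],0),c['img'][int(min(383,i[1])),int(min(511,i[0]))],cast(c,i,.009)[0].round(3))
"
```

```text
scene [261. 294.] [44. 84.] [29 28 31] [0.32  0.134 0.009]
scene [339. 167.] [ 6. 17.] [129  90  84] [ 0.532 -0.349  0.009]
scene [318. 168.] [12.  6.] [109  61  57] [ 0.566 -0.3    0.009]
scene [ 98. 352.] [5. 7.] [131  25  23] [0.404 0.423 0.009]
scene [107. 372.] [3. 9.] [114  41  34] [0.36  0.427 0.009]
scene [161. 323.] [4. 6.] [122  25  15] [0.386 0.313 0.009]
scene [158. 352.] [3. 6.] [112  46  38] [0.338 0.348 0.009]
scene [ 61. 320.] [4. 4.] [127  28  25] [0.513 0.443 0.009]
scene [ 64. 305.] [2. 8.] [128  27  23] [0.543 0.427 0.009]
scene [310. 272.] [5. 4.] [93 43 21] [0.298 0.022 0.009]
top [187. 259.] [61. 31.] [44 44 43] [0.309 0.138 0.009]
top [366. 375.] [ 5. 16.] [128  66  43] [ 0.02  -0.312  0.009]
top [ 79. 347.] [40.  9.] [126 129 124] [0.092 0.409 0.009]
wrist [ 23. 161.] [59. 15.] [134  26  25] [ 0.286 -0.147  0.009]
wrist [38. 57.] [114.  21.] [106  47  20] [ 0.327 -0.03   0.009]
wrist [  3. 177.] [29. 10.] [116  22  21] [ 0.257 -0.167  0.009]
wrist [ 58. 190.] [13. 46.] [157 160 154] [ 0.322 -0.183  0.009]
```

```bash
python3 -c "
from h import *
mv(.6025,.0415,.40,91)"
```

```text
pos [ 0.5647 -0.1309  0.4211] yaw 90.99 -> offset [0.429, 0.102, 0.053] twist -0.0 t 35.8
```

Request:
{"name": "play_rows", "arguments": {
  "offset": [
    [0,0,-0.04],
    [0.02,0,-0.08],
    [0.08,0.02,-0.08],
    [0.15,0.035,-0.07],
    [0.22,0.05,-0.06],
    [0.29,0.07,-0.04],
    [0.36,0.085,-0.02],
    [0.41,0.1,0.01],
    [0.429,0.102,0.04],
    [0.429,0.102,0.053]
  ],
  "twist": [0,0,0,0,0,0,0,0,0,0],
  "claw": [-1,-1,-1,-1,-1,-1,-1,-1,-1,-1]
}}

```text
time_s: 37.02
position: [0.6022, 0.0416, 0.3989]
orientation: [[-0.018, 1.0, -0.001], [1.0, 0.018, -0.0], [-0.0, -0.001, -1.0]]
wrist_force: [-0.8, 0.3, -2.3]
grip_width: 0.13
grasp_force: 21.5
```

Request:
{"name": "play_rows", "arguments": {
  "offset": [
    [0,0,0.04],
    [0,0,0.09],
    [0,0,0.14],
    [0,0,0.19],
    [0,0,0.23],
    [0,0,0.27],
    [0,0,0.3],
    [0,0,0.32],
    [0,0,0.32]
  ],
  "twist": [0,0,0,0,0,0,0,0,0],
  "claw": [-1,-1,-1,-1,-1,-1,-1,-1,-1]
}}

```text
time_s: 38.15
position: [0.6024, 0.0415, 0.2713]
orientation: [[-0.017, 1.0, -0.001], [1.0, 0.017, -0.0], [-0.0, -0.001, -1.0]]
wrist_force: [-0.6, 0.4, -1.9]
grip_width: 0.128
grasp_force: 20.7
```

```bash
python3 -c "
from h import *
tilt();mv(.6025,.0415,.2414,91)"
```

```text
t 38.2 pos [0.6026 0.0415 0.2718] F [ 0.2 -0.  -2.4] M [-0.07 -0.04  0.03] w 0.131 f 20.7
pos [0.6026 0.0415 0.2718] yaw 91.0 -> offset [-0.0, -0.0, 0.076] twist 0.0 t 38.2
```

Request:
{"name": "play_rows", "arguments": {
  "offset": [
    [0,0,0.02],
    [0,0,0.035],
    [0,0,0.05],
    [0,0,0.062],
    [0,0,0.07],
    [0,0,0.076],
    [0,0,0.079],
    [0,0,0.079]
  ],
  "twist": [0,0,0,0,0,0,0,0],
  "claw": [-1,-1,-1,-1,-1,-1,-1,-1]
}}

```text
time_s: 39.2
position: [0.6037, 0.0416, 0.2421]
orientation: [[-0.017, 1.0, 0.004], [1.0, 0.017, 0.0], [0.0, 0.004, -1.0]]
wrist_force: [0.3, 1.9, 12.8]
grip_width: 0.126
grasp_force: 22.3
```

Request:
{"name": "play_rows", "arguments": {
  "offset": [
    [0,0,0],
    [0,0,0],
    [0,0,0],
    [0,0,0],
    [0,0,0]
  ],
  "twist": [0,0,0,0,0],
  "claw": [-0.6,-0.6,-0.5,-0.4,-0.4]
}}

```text
time_s: 39.83
position: [0.6025, 0.0415, 0.2401]
orientation: [[-0.017, 1.0, -0.0], [1.0, 0.017, -0.0], [-0.0, -0.0, -1.0]]
wrist_force: [0.1, -0.3, 0.3]
grip_width: 0.299
grasp_force: 0.0
```

Request:
{"name": "play_rows", "arguments": {
  "offset": [
    [0,0,-0.05],
    [0,0,-0.15],
    [0,0,-0.3],
    [-0.1,-0.15,-0.4],
    [-0.1,-0.25,-0.42],
    [-0.1,-0.25,-0.42],
    [-0.1,-0.25,-0.42]
  ],
  "twist": [0,0,0,0,0,0,0],
  "claw": [-0.4,-0.4,-0.4,-0.4,-0.4,-0.4,-0.4]
}}

```text
time_s: 40.7
position: [0.5034, -0.0002, 0.4097]
orientation: [[-0.017, 1.0, 0.003], [1.0, 0.017, 0.0], [0.0, 0.003, -1.0]]
wrist_force: [0.9, 0.3, -0.0]
grip_width: 0.302
grasp_force: 0.0
```

Run:
```python
from h import *
import pickle
mv(.5,0,.4,91)
w=cap("wrist","w18"); s=cap("scene","s18"); t=cap("top"); pickle.dump((w,s,t),open("d18.pkl","wb"))
s4=pickle.load(open("d2.pkl","rb"))[2]
d=cv2.absdiff(cv2.cvtColor(s["img"],7),cv2.cvtColor(s4["img"],7)); k=(d[170:255,165:290]>40)
v,u=np.nonzero(k); print("changed px",k.sum(), (u.min()+165,u.max()+165,v.min()+170,v.max()+170) if k.any() else "")
# feet (dark pads) in wrist image
g=cv2.cvtColor(w["img"],cv2.COLOR_RGB2GRAY)
n,l,st,ce=cv2.connectedComponentsWithStats((g<50).astype(np.uint8))
for i in range(1,n):
    if 30<st[i,4]<1500 and st[i,1]<300: print(st[i],ce[i].round(0),cast(w,ce[i],.003)[0].round(3))
```

```text
pos [ 5.034e-01 -2.000e-04  4.097e-01] yaw 90.99 -> offset [0.001, -0.009, 0.024] twist -0.0 t 40.7
changed px 216 (np.int64(169), np.int64(256), np.int64(180), np.int64(243))
[  94    0   18   99 1251] [103.  47.] [0.341 0.111 0.003]
[291  17  16  17 197] [299.  26.] [0.546 0.135 0.003]
[340  18   8  17  93] [343.  27.] [0.593 0.135 0.003]
[347 123  23  49 866] [358. 147.] [0.622 0.01  0.003]
[ 99 130  16  89 404] [111. 172.] [ 0.332 -0.025  0.003]
[285 178  14  15 125] [292. 183.] [ 0.548 -0.036  0.003]
[327 178   7  15  54] [330. 183.] [ 0.594 -0.035  0.003]
[ 48 238  29  48 248] [ 60. 262.] [ 0.251 -0.148  0.003]
[ 79 238  12  46 134] [ 87. 255.] [ 0.287 -0.137  0.003]
```

Request:
{"name": "play_rows", "arguments": {
  "offset": [
    [-0.15,0.01,-0.02],
    [-0.3,0.03,-0.02],
    [-0.45,0.04,-0.02],
    [-0.6,0.05,-0.02],
    [-0.72,0.06,-0.02],
    [-0.792,0.062,-0.018],
    [-0.792,0.062,-0.018],
    [-0.792,0.062,-0.018],
    [-0.792,0.062,-0.018]
  ],
  "twist": [0,0,0,0,0,0,0,0,0],
  "claw": [-1,-1,-1,-1,-1,-1,-1,-1,-1]
}}

```text
time_s: 41.98
position: [0.5338, -0.3155, 0.4153]
orientation: [[-0.019, 1.0, -0.0], [1.0, 0.019, 0.0], [0.0, -0.0, -1.0]]
wrist_force: [-0.8, 0.6, 0.8]
grip_width: 0.0
grasp_force: 0.0
```

```bash
cat >> h.py <<'E'
def knob(w,z=.134):
    hsv=cv2.cvtColor(w["img"],cv2.COLOR_RGB2HSV); g=cv2.cvtColor(w["img"],cv2.COLOR_RGB2GRAY)
    n,l,st,ce=cv2.connectedComponentsWithStats((g<60).astype(np.uint8))
    for i in range(1,n):
        if 400<st[i,4]<4500 and 150<ce[i][0]<360 and ce[i][1]<240: print("dark",st[i],ce[i].round(1),cast(w,ce[i],.105)[0].round(4),cast(w,ce[i],z)[0].round(4))
E
python3 - <<'E'
from h import *
import pickle
mv(.5345,-.358,.29,91)
w7=pickle.load(open("d7.pkl","rb"))[0]; w=cap("wrist","w19"); pickle.dump(w,open("d19.pkl","wb"))
print("before");box(w7);knob(w7);print("now");box(w);knob(w)
E
```

```text
pos [ 0.5338 -0.3155  0.4153] yaw 91.06 -> offset [-0.106, -0.0, 0.313] twist 0.002 t 42.0
before
lid px [[321, 56], [326, 209], [184, 217], [168, 66]] [[0.5846, -0.2172], [0.5996, -0.3488], [0.4674, -0.3592], [0.4614, -0.2268]] mean [ 0.5282 -0.288 ]
dark [ 283   91   12  122 1046] [288.8 150. ] [ 0.5624 -0.2939  0.105 ] [ 0.5595 -0.2881  0.134 ]
dark [ 202   95   20  121 1053] [211.9 153.9] [ 0.4951 -0.2986  0.105 ] [ 0.499  -0.2923  0.134 ]
dark [ 217   95   66   65 2989] [248.9 126.8] [ 0.5273 -0.2745  0.105 ] [ 0.528  -0.2707  0.134 ]
dark [231 185  44  24 905] [252.8 196.3] [ 0.5315 -0.3375  0.105 ] [ 0.5317 -0.3273  0.134 ]
now
lid px [[324, 59], [327, 212], [183, 219], [168, 68]] [[0.5861, -0.2176], [0.5996, -0.3486], [0.4666, -0.3581], [0.4614, -0.2266]] mean [ 0.5284 -0.2877]
dark [ 284   93   11  123 1069] [289.6 152.4] [ 0.5624 -0.2936  0.105 ] [ 0.5595 -0.2876  0.134 ]
dark [ 218   97   65   66 3012] [249.2 129.6] [ 0.5272 -0.2746  0.105 ] [ 0.5279 -0.2705  0.134 ]
dark [ 202   98   20  121 1056] [212.1 156.8] [ 0.4951 -0.2987  0.105 ] [ 0.4991 -0.2922  0.134 ]
dark [232 188  44  24 924] [253.2 199.6] [ 0.5314 -0.3378  0.105 ] [ 0.5317 -0.3272  0.134 ]
```

Request:
{"name": "play_rows", "arguments": {
  "offset": [
    [-0.06,0,0],
    [-0.116,0,0],
    [-0.116,0,0.1],
    [-0.116,0,0.2],
    [-0.116,0,0.29],
    [-0.116,0,0.313],
    [-0.116,0,0.313],
    [-0.116,0,0.313]
  ],
  "twist": [0,0,0,0,0,0,0,0],
  "claw": [-1,-1,-1,-1,-1,-1,-1,-1]
}}

```text
time_s: 43.02
position: [0.5349, -0.3636, 0.292]
orientation: [[-0.017, 1.0, 0.002], [1.0, 0.017, -0.001], [-0.001, 0.002, -1.0]]
wrist_force: [0.8, -0.1, -0.5]
grip_width: -0.003
grasp_force: 0.0
```

Request:
{"name": "play_rows", "arguments": {
  "offset": [
    [0.02,-0.001,0],
    [0.04,-0.003,0],
    [0.07,-0.005,0],
    [0.1,-0.008,0],
    [0.13,-0.01,0],
    [0.155,-0.012,0],
    [0.172,-0.014,0],
    [0.179,-0.014,0],
    [0.179,-0.014,0]
  ],
  "twist": [0,0,0,0,0,0,0,0,0],
  "claw": [-1,-1,-1,-1,-1,-1,-1,-1,-1]
}}

```text
time_s: 44.15
position: [0.5274, -0.2913, 0.2902]
orientation: [[-0.017, 1.0, -0.0], [1.0, 0.017, 0.0], [0.0, -0.0, -1.0]]
wrist_force: [-0.2, -0.5, 0.7]
grip_width: -0.002
grasp_force: 0.0
```

Request:
{"name": "play_rows", "arguments": {
  "offset": [
    [0.003,0,0],
    [0.007,0,0],
    [0.007,0,0]
  ],
  "twist": [0,0,0],
  "claw": [-1,-1,-1]
}}

```text
time_s: 44.52
position: [0.5273, -0.2897, 0.2906]
orientation: [[-0.018, 1.0, 0.0], [1.0, 0.018, -0.002], [-0.002, 0.0, -1.0]]
wrist_force: [-3.2, -7.4, 1.7]
grip_width: -0.001
grasp_force: 3.6
```

Request:
{"name": "play_rows", "arguments": {
  "offset": [
    [-0.03,0,0],
    [-0.03,0,-0.1],
    [-0.04,0,-0.2],
    [-0.06,0,-0.3],
    [-0.065,0.014,-0.313],
    [-0.065,0.014,-0.313],
    [-0.065,0.014,-0.313]
  ],
  "twist": [0,0,0,0,0,0,0],
  "claw": [-1,-1,-1,-1,-1,-1,-1]
}}

```text
time_s: 45.4
position: [0.5331, -0.3143, 0.4138]
orientation: [[-0.017, 1.0, -0.002], [1.0, 0.017, 0.002], [0.002, -0.002, -1.0]]
wrist_force: [-0.1, 0.0, -0.1]
grip_width: 0.002
grasp_force: 0.0
```

Run:
```python
from h import *
import pickle
w5=pickle.load(open("d5.pkl","rb"))[0]; w=cap("wrist","w20")
for c in(w5,w): box(c);knob(c,.109)
```

```text
lid px [[339, 63], [340, 215], [202, 225], [185, 72]] [[0.5856, -0.2174], [0.5992, -0.3492], [0.4706, -0.3619], [0.4614, -0.2266]] mean [ 0.5292 -0.2888]
dark [ 300   97   10  122 1147] [304.7 155.7] [ 0.5629 -0.2938  0.105 ] [ 0.5623 -0.2929  0.109 ]
dark [ 219  101   18  121 1075] [227.7 159.4] [ 0.4954 -0.2984  0.105 ] [ 0.4958 -0.2975  0.109 ]
dark [242 126  47  21 879] [265.4 136.2] [ 0.528  -0.2774  0.105 ] [ 0.5279 -0.2767  0.109 ]
lid px [[325, 61], [328, 215], [185, 222], [170, 70]] [[0.5855, -0.2176], [0.599, -0.3493], [0.4673, -0.3588], [0.462, -0.2265]] mean [ 0.5285 -0.2881]
dark [ 286   95   11  124 1123] [291.3 154.6] [ 0.5625 -0.2936  0.105 ] [ 0.5621 -0.2927  0.109 ]
dark [ 204  100   20  122 1096] [213.5 158.9] [ 0.4951 -0.2986  0.105 ] [ 0.4957 -0.2977  0.109 ]
dark [228 124  47  21 892] [251.1 134. ] [ 0.5276 -0.2764  0.105 ] [ 0.5276 -0.2758  0.109 ]
```

Request:
{"name": "play_rows", "arguments": {
  "offset": [
    [0.15,-0.03,0],
    [0.3,-0.06,0],
    [0.45,-0.1,0],
    [0.6,-0.13,0],
    [0.75,-0.16,0],
    [0.9,-0.18,-0.01],
    [1.0,-0.2,-0.01],
    [1.0,-0.2,-0.01],
    [1.0,-0.2,-0.01]
  ],
  "twist": [0,0,0,0,0,0,0,0,0],
  "claw": [-0.3,-0.3,-0.3,-0.3,-0.3,-0.3,-0.3,-0.3,-0.3]
}}

```text
time_s: 46.58
position: [0.4464, 0.0838, 0.4189]
orientation: [[-0.018, 1.0, -0.001], [1.0, 0.018, -0.001], [-0.001, -0.001, -1.0]]
wrist_force: [-0.0, -0.1, 0.0]
grip_width: 0.351
grasp_force: 0.0
```

```bash
cat >> h.py <<'E'
def greens(c,z):
    for k in blobs(c,(60,60,25),(95,255,255),60):
        x,y,w,h=cv2.boundingRect(k); r=cv2.minAreaRect(k); print("green",cv2.contourArea(k),(x,y,w,h),np.round(r[0],1),np.round(r[1],1),round(r[2]),cast(c,r[0],z)[0].round(4))
E
python3 - <<'E'
from h import *
import pickle
w=cap("wrist","w21"); mv(.45,.15,.42,91); greens(w,.065)
s=cap("scene","s21"); greens(s,.065)
pickle.dump((w,s),open("d21.pkl","wb"))
print("cam",(-w["R"].T@w["t"]).round(3))
E
```

```text
pos [0.4466 0.0834 0.419 ] yaw 90.99 -> offset [0.166, 0.011, -0.003] twist -0.0 t 46.6
green 667.5 (360, 9, 40, 30) [379.9  25.2] [19.9 43.6] 59 [0.5542 0.2132 0.065 ]
green 415.0 (218, 91, 24, 24) [229.5 102.5] [23. 23.] 90 [0.4193 0.1438 0.065 ]
green 327.5 (224, 0, 24, 19) [235.5   9. ] [18. 23.] 90 [0.4253 0.2238 0.065 ]
green 241.0 (309, 0, 26, 16) [321.5   7.5] [15. 25.] 90 [0.5009 0.2263 0.065 ]
green 312.0 (150, 229, 17, 46) [158.2 251.7] [46.1  9.3] 78 [0.4964 0.2455 0.065 ]
green 190.5 (179, 263, 12, 23) [184.5 274. ] [22. 11.] 90 [0.4098 0.2411 0.065 ]
green 160.0 (220, 244, 10, 21) [224.5 254. ] [20.  9.] 90 [0.4039 0.1535 0.065 ]
cam [0.446 0.164 0.389]
```

Request:
{"name": "play_rows", "arguments": {
  "offset": [
    [0.08,0.04,0],
    [0.166,0.07,0],
    [0.166,0.085,0],
    [0.166,0.085,0],
    [0.166,0.085,0]
  ],
  "twist": [0,0,0,0,0],
  "claw": [-0.3,-0.3,-0.3,-0.3,-0.3]
}}

```text
time_s: 47.3
position: [0.4792, 0.1499, 0.4193]
orientation: [[-0.016, 1.0, -0.001], [1.0, 0.016, -0.0], [-0.0, -0.001, -1.0]]
wrist_force: [-0.1, -0.0, 0.9]
grip_width: 0.349
grasp_force: 0.0
```

```bash
cat >> h.py <<'E'
def gtop(c,z,amin=120):  # upright green cells: centre of the top disc from the silhouette end away from the nadir
    o=-c["R"].T@c["t"]; n=proj(c,o-[0,0,.3])[0]; out=[]
    for k in blobs(c,(60,60,25),(95,255,255),amin):
        p=cv2.convexHull(k)[:,0].astype(float)
        if p[:,1].min()<=0 or p[:,1].max()>230: continue
        d=p.mean(0)-n; d/=np.linalg.norm(d); e=np.array([-d[1],d[0]])
        r=c["mtx"][0,0]*.0092/(o[2]-z); a=(p@d).max()+.5; uv=d*(a-r)+e*((p@e).max()+(p@e).min())/2
        L=a-(p@d).min(); wd=(p@e).max()-(p@e).min()+1
        out.append(uv); print("top px",uv.round(1),"at z",z,cast(c,uv,z)[0].round(4),"width px",round(wd,1),"2r",round(2*r,1),"len",round(L,1))
    return out
E
python3 - <<'E'
from h import *
import pickle
w=cap("wrist","w22"); mv(.5,.2,.42,91); gtop(w,.065); gtop(w,.071)
# frame: dark block
g=cv2.cvtColor(w["img"],cv2.COLOR_RGB2GRAY); n,l,st,ce=cv2.connectedComponentsWithStats((g<70).astype(np.uint8))
for i in range(1,n):
    if 60<st[i,4]<12000 and ce[i][1]<260: print(st[i],ce[i].round(1),cast(w,ce[i],.034)[0].round(4))
pickle.dump(w,open("d22.pkl","wb"))
E
```

```text
pos [0.4791 0.15   0.4194] yaw 90.93 -> offset [0.124, 0.054, -0.002] twist -0.002 t 47.4
top px [196.5  76.3] at z 0.065 [0.4218 0.2332 0.065 ] width px 24.1 2r 18.6 len 28.8
top px [195.8 170.8] at z 0.065 [0.4172 0.1417 0.065 ] width px 21.6 2r 18.6 len 30.0
top px [344.5  95.7] at z 0.065 [0.5619 0.218  0.065 ] width px 19.8 2r 18.6 len 29.9
top px [287.7  70.9] at z 0.065 [0.5069 0.2393 0.065 ] width px 20.3 2r 18.6 len 22.3
top px [196.7  76.3] at z 0.071 [0.423  0.2331 0.071 ] width px 24.1 2r 18.9 len 28.8
top px [195.9 170.6] at z 0.071 [0.4185 0.1435 0.071 ] width px 21.6 2r 18.9 len 30.0
top px [344.3  95.7] at z 0.071 [0.5602 0.2182 0.071 ] width px 19.8 2r 18.9 len 29.9
top px [287.5  71. ] at z 0.071 [0.5062 0.2391 0.071 ] width px 20.3 2r 18.9 len 22.3
[ 85   4 254   8 834] [214.5   7.5] [0.4362 0.2967 0.034 ]
[ 40  29  33  32 434] [60.7 41.9] [0.2823 0.2638 0.034 ]
[81 38  9 24 63] [86.2 49.7] [0.3068 0.257  0.034 ]
[104  38  19  17 249] [113.7  46. ] [0.3348 0.2609 0.034 ]
[ 185   50   46  130 4456] [206.6 114.1] [0.4253 0.1957 0.034 ]
[324  87  16  14 138] [330.5  92.4] [0.5549 0.2199 0.034 ]
[  72   92   79  134 7214] [113.4 149.5] [0.3218 0.1559 0.034 ]
[305 160  15  14 142] [312.9 165.5] [0.542  0.1415 0.034 ]
```

```bash
sed -i 's/def gtop(c,z,amin=120):/def gtop(c,z,amin=120,lo=(60,60,25)):/; s/blobs(c,(60,60,25),(95,255,255),amin)/blobs(c,lo,(95,255,255),amin)/' h.py
python3 - <<'E'
from h import *
import pickle
w=pickle.load(open("d22.pkl","rb"))
for lo in((60,90,40),(60,110,60)): print(lo); gtop(w,.071,60,lo)
hsv=cv2.cvtColor(w["img"],cv2.COLOR_RGB2HSV)
print(hsv[76,180:215].tolist())
g=cv2.cvtColor(w["img"],cv2.COLOR_RGB2GRAY)
for r in range(88,170,5): print(r,g[r,180:236:2].tolist())
E
```

```text
(60, 90, 40)
top px [196.7  75.9] at z 0.071 [0.4231 0.2335 0.071 ] width px 23.3 2r 18.9 len 27.9
top px [196.3 170.1] at z 0.071 [0.4189 0.144  0.071 ] width px 20.9 2r 18.9 len 28.8
top px [344.1  95.5] at z 0.071 [0.5601 0.2184 0.071 ] width px 18.8 2r 18.9 len 29.6
top px [287.   71.3] at z 0.071 [0.5057 0.2388 0.071 ] width px 19.3 2r 18.9 len 21.4
(60, 110, 60)
top px [196.9  76.3] at z 0.071 [0.4232 0.2331 0.071 ] width px 22.2 2r 18.9 len 24.9
top px [344.   95.5] at z 0.071 [0.5599 0.2184 0.071 ] width px 18.4 2r 18.9 len 28.8
top px [286.7  71.4] at z 0.071 [0.5055 0.2387 0.071 ] width px 18.7 2r 18.9 len 20.7
top px [196.3 170.1] at z 0.071 [0.4188 0.144  0.071 ] width px 20.4 2r 18.9 len 19.3
[[27, 50, 173], [28, 49, 172], [28, 48, 171], [28, 43, 167], [32, 28, 147], [35, 15, 103], [45, 10, 53], [70, 41, 37], [70, 119, 71], [71, 136, 114], [72, 141, 130], [72, 142, 133], [72, 137, 134], [70, 102, 138], [67, 44, 152], [64, 11, 163], [53, 6, 167], [42, 8, 170], [42, 8, 168], [40, 9, 166], [43, 11, 168], [41, 12, 165], [53, 28, 148], [67, 88, 130], [71, 139, 130], [71, 141,
[... 1546 characters left out ...]
, 8, 8, 7, 12, 16, 26, 28, 28, 27, 33, 96, 36, 129, 205, 205, 204, 204]
148 [166, 165, 142, 33, 28, 28, 29, 27, 29, 27, 28, 27, 26, 28, 28, 27, 27, 27, 27, 29, 35, 91, 40, 157, 206, 207, 207, 207]
153 [166, 164, 116, 30, 29, 28, 28, 28, 22, 31, 37, 38, 35, 31, 28, 28, 28, 27, 28, 29, 39, 73, 45, 184, 207, 206, 207, 207]
158 [166, 165, 97, 29, 30, 28, 22, 27, 40, 42, 43, 43, 42, 43, 41, 37, 27, 27, 28, 29, 60, 64, 52, 184, 199, 200, 201, 202]
163 [166, 164, 95, 31, 31, 53, 83, 92, 95, 89, 73, 50, 46, 45, 46, 41, 27, 28, 27, 28, 67, 64, 66, 185, 200, 200, 200, 200]
168 [166, 164, 94, 40, 95, 105, 116, 151, 152, 126, 107, 105, 86, 49, 35, 18, 26, 28, 29, 29, 65, 59, 86, 188, 198, 200, 201, 201]
```

```bash
cat >> h.py <<'E'
def nubs(c,z):  # bare metal disc on top of each upright green cell
    hsv=cv2.cvtColor(c["img"],cv2.COLOR_RGB2HSV); R=[]
    for k in blobs(c,(60,60,25),(95,255,255),60):
        m=np.zeros(hsv.shape[:2],np.uint8); cv2.fillPoly(m,[cv2.convexHull(k)],255)
        q=((m>0)&(hsv[...,1]<60)&(hsv[...,2]>90)).astype(np.uint8); n,l,st,ce=cv2.connectedComponentsWithStats(q)
        if n>1:
            i=1+np.argmax(st[1:,4]); R.append(cast(c,ce[i],z)[0]); print("nub",st[i],ce[i].round(1),z,R[-1].round(4))
    return R
E
python3 - <<'E'
from h import *
import pickle
w=pickle.load(open("d22.pkl","rb")); nubs(w,.065); nubs(w,.071)
print(cast(w,[[203.6,123],[203.5,108],[203,143]],.034).round(4).tolist())
w1,s=pickle.load(open("d21.pkl","rb")); nubs(w1,.065); nubs(s,.065); nubs(s,.071)
print(telemetry.observe()["grip_width"])
E
```

```text
nub [194  72   9   9  67] [198.1  76. ] 0.065 [0.4233 0.2335 0.065 ]
nub [192 168   8   8  50] [195.7 171. ] 0.065 [0.4171 0.1414 0.065 ]
nub [341  92   9   9  60] [345.1  95.8] 0.065 [0.5625 0.2179 0.065 ]
nub [283  67   9   9  64] [287.3  71.1] 0.065 [0.5065 0.2391 0.065 ]
nub [194  72   9   9  67] [198.1  76. ] 0.071 [0.4243 0.2334 0.071 ]
nub [192 168   8   8  50] [195.7 171. ] 0.071 [0.4182 0.1431 0.071 ]
nub [341  92   9   9  60] [345.1  95.8] 0.071 [0.561  0.2181 0.071 ]
nub [283  67   9   9  64] [287.3  71.1] 0.071 [0.506  0.2389 0.071 ]
[[0.4219, 0.1863, 0.034], [0.4223, 0.202, 0.034], [0.4204, 0.1648, 0.034]]
nub [386  15   9  10  74] [390.   19.3] 0.065 [0.5625 0.2181 0.065 ]
nub [224  99   9   9  61] [228.  103.2] 0.065 [0.4179 0.1431 0.065 ]
nub [309  10   1   1   1] [309.  10.] 0.065 [0.4901 0.2241 0.065 ]
nub [158 232   5  15  21] [159.7 239.9] 0.065 [0.5259 0.2251 0.065 ]
nub [181 265   4   3  10] [182.5 265.8] 0.065 [0.4306 0.232  0.065 ]
nub [222 245   4   3  10] [223.2 246. ] 0.065 [0.4244 0.141  0.065 ]
nub [158 232   5  15  21] [159.7 239.9] 0.071 [0.519  0.2282 0.071 ]
nub [181 265   4   3  10] [182.5 265.8] 0.071 [0.4248 0.2349 0.071 ]
nub [222 245   4   3  10] [223.2 246. ] 0.071 [0.4186 0.145  0.071 ]
0.35093128461201334
```

Request:
{"name": "play_rows", "arguments": {
  "offset": [
    [0.11,0.035,0],
    [0.222,0.0715,0.05],
    [0.222,0.0715,0.2],
    [0.222,0.0715,0.33],
    [0.222,0.0715,0.43],
    [0.222,0.0715,0.5],
    [0.222,0.0715,0.536],
    [0.222,0.0715,0.536],
    [0.222,0.0715,0.536]
  ],
  "twist": [0.161,0.161,0.161,0.161,0.161,0.161,0.161,0.161,0.161],
  "claw": [-0.3,-0.3,-0.3,-0.3,-0.3,-0.3,-0.3,-0.3,-0.3]
}}

```text
time_s: 48.48
position: [0.507, 0.2404, 0.2063]
orientation: [[0.067, 0.998, 0.002], [0.998, -0.067, 0.001], [0.001, 0.002, -1.0]]
wrist_force: [-0.0, 0.2, 0.8]
grip_width: 0.35
grasp_force: 0.0
```

Request:
{"name": "play_rows", "arguments": {
  "offset": [
    [0,0,0],
    [0,0,0],
    [0,0,0],
    [0,0,0],
    [0,0,-0.05],
    [0,0,-0.15],
    [0,0,-0.25],
    [0,0,-0.25],
    [0,0,-0.25]
  ],
  "twist": [0,0,0,0,0,0,0,0,0],
  "claw": [-1,-1,-1,-1,-1,-1,-1,-1,-1],
  "grip_force": 30
}}

```text
time_s: 49.6
position: [0.5061, 0.2402, 0.3049]
orientation: [[0.067, 0.998, -0.0], [0.998, -0.067, -0.0], [-0.0, -0.0, -1.0]]
wrist_force: [0.2, -0.4, -0.4]
grip_width: 0.202
grasp_force: 30.8
```

Run:
```python
from h import *
w=cap("wrist","w23"); s=telemetry.observe(); z=s["position"][2]
print(s["grip_width"],s["grasp_force"],z); nubs(w,.065+(z-.205)); mv(.4224,.2032,z,86.1)
```

```text
0.2029128271278046 30.786842107772827 0.30426590107183493
nub [248 289  20  18 284] [257.4 297.8] 0.16426590107183495 [0.5074 0.2381 0.1643]
nub [130 220  12  11 106] [135.8 225.1] 0.16426590107183495 [0.4648 0.2726 0.1643]
nub [333 225  11  11  96] [338.1 229.7] 0.16426590107183495 [0.5391 0.2658 0.1643]
pos [0.5059 0.2401 0.3043] yaw 86.17 -> offset [-0.106, -0.202, 0.0] twist 0.002 t 49.6
```

Request:
{"name": "play_rows", "arguments": {
  "offset": [
    [-0.05,-0.1,0],
    [-0.102,-0.2045,0],
    [-0.102,-0.2045,0],
    [-0.102,-0.2045,0.06],
    [-0.102,-0.2045,0.11],
    [-0.102,-0.2045,0.145],
    [-0.102,-0.2045,0.16],
    [-0.102,-0.2045,0.17],
    [-0.102,-0.2045,0.18],
    [-0.102,-0.2045,0.18]
  ],
  "twist": [0,0,0,0,0,0,0,0,0,0],
  "claw": [-1,-1,-1,-1,-1,-1,-1,-1,-1,-1]
}}

```text
time_s: 50.9
position: [0.4221, 0.205, 0.2332]
orientation: [[0.067, 0.998, 0.0], [0.998, -0.067, 0.0], [0.0, 0.0, -1.0]]
wrist_force: [0.4, 0.5, 0.4]
grip_width: 0.201
grasp_force: 30.8
```

Request:
{"name": "play_rows", "arguments": {
  "offset": [
    [0,0,0.015],
    [0,0,0.03],
    [0,0,0.042],
    [0,0,0.05],
    [0,0,0.055],
    [0,0,0.055]
  ],
  "twist": [0,0,0,0,0,0],
  "claw": [-1,-1,-1,-1,-1,-1]
}}

```text
time_s: 51.65
position: [0.4224, 0.2052, 0.212]
orientation: [[0.067, 0.998, 0.001], [0.998, -0.067, 0.0], [0.0, 0.001, -1.0]]
wrist_force: [-3.2, -1.1, 15.8]
grip_width: 0.202
grasp_force: 33.0
```

Request:
{"name": "play_rows", "arguments": {
  "offset": [
    [0,0,0],
    [0,0,0],
    [0,0,0],
    [0,0,-0.06],
    [0,0,-0.16],
    [0,0,-0.3],
    [0,0,-0.45],
    [-0.1,0.2,-0.5],
    [-0.1,0.2,-0.5],
    [-0.1,0.2,-0.5]
  ],
  "twist": [0,0,0,0,0,0,0,0,0,0],
  "claw": [-0.5,-0.35,-0.3,-0.3,-0.3,-0.3,-0.3,-0.3,-0.3,-0.3]
}}

```text
time_s: 52.9
position: [0.5005, 0.1589, 0.4115]
orientation: [[0.069, 0.998, 0.001], [0.998, -0.069, 0.0], [0.0, 0.001, -1.0]]
wrist_force: [-0.0, 0.8, 0.3]
grip_width: 0.353
grasp_force: 0.0
```

Run:
```python
from h import *
w=cap("wrist","w24"); s=cap("scene","s24"); nubs(w,.065); nubs(w,.071); print("scene"); nubs(s,.071); mv(.5623,.2185,.205,86.1)
```

```text
nub [162  90   9  10  65] [166.5  94.1] 0.065 [0.4227 0.2333 0.065 ]
nub [166 124   9   9  61] [170.  127.8] 0.065 [0.4212 0.2023 0.065 ]
nub [171 185   8   8  50] [174.4 188.6] 0.065 [0.4164 0.1413 0.065 ]
nub [314  96   8  10  61] [317.6 100.5] 0.065 [0.5626 0.2179 0.065 ]
nub [162  90   9  10  65] [166.5  94.1] 0.071 [0.4243 0.2334 0.071 ]
nub [166 124   9   9  61] [170.  127.8] 0.071 [0.4229 0.203  0.071 ]
nub [171 185   8   8  50] [174.4 188.6] 0.071 [0.4182 0.1431 0.071 ]
nub [314  96   8  10  61] [317.6 100.5] 0.071 [0.5615 0.2183 0.071 ]
scene
nub [181 265   4   3  10] [182.5 265.8] 0.071 [0.4248 0.2349 0.071 ]
nub [195 258   4   3  10] [196.5 258.8] 0.071 [0.4231 0.2048 0.071 ]
nub [222 245   4   3  10] [223.2 246. ] 0.071 [0.4186 0.145  0.071 ]
nub [151 229   5   3   9] [153.  230.2] 0.071 [0.5556 0.2225 0.071 ]
pos [0.4987 0.1597 0.4104] yaw 86.13 -> offset [0.158, 0.149, 0.513] twist 0.001 t 53.0
```

Request:
{"name": "play_rows", "arguments": {
  "offset": [
    [0.08,0.075,0],
    [0.156,0.149,0.05],
    [0.156,0.149,0.18],
    [0.156,0.149,0.31],
    [0.156,0.149,0.41],
    [0.156,0.149,0.48],
    [0.156,0.149,0.513],
    [0.156,0.149,0.513],
    [0.156,0.149,0.513]
  ],
  "twist": [0,0,0,0,0,0,0,0,0],
  "claw": [-0.3,-0.3,-0.3,-0.3,-0.3,-0.3,-0.3,-0.3,-0.3]
}}

```text
time_s: 54.12
position: [0.5632, 0.2184, 0.207]
orientation: [[0.067, 0.998, 0.001], [0.998, -0.067, 0.001], [0.001, 0.001, -1.0]]
wrist_force: [-0.2, 0.5, -0.2]
grip_width: 0.348
grasp_force: 0.0
```

Request:
{"name": "play_rows", "arguments": {
  "offset": [
    [0,0,0],
    [0,0,0],
    [0,0,0],
    [0,0,0],
    [0,0,-0.05],
    [0,0,-0.15],
    [0,0,-0.25],
    [0,0,-0.25],
    [0,0,-0.25]
  ],
  "twist": [0,0,0,0,0,0,0,0,0],
  "claw": [-1,-1,-1,-1,-1,-1,-1,-1,-1]
}}

```text
time_s: 55.25
position: [0.5626, 0.2179, 0.3063]
orientation: [[0.067, 0.998, 0.0], [0.998, -0.067, 0.0], [0.0, 0.0, -1.0]]
wrist_force: [0.0, -0.5, 0.1]
grip_width: 0.206
grasp_force: 30.0
```

Run:
```python
from h import *
w=cap("wrist","w25"); s=telemetry.observe(); z=s["position"][2]
print(s["grip_width"],s["grasp_force"],z); nubs(w,.065+(z-.205)); mv(.4203,.1745,z,86.1)
```

```text
0.20427801965774453 30.03974139690399 0.3055050450950608
nub [248 286  20  18 287] [257.4 294.4] 0.16550504509506084 [0.564  0.2173 0.1655]
nub [ 40 193  13  12 112] [ 45.7 198.8] 0.16550504509506084 [0.4908 0.2627 0.1655]
nub [ 50 235  12  11 105] [ 55.5 239.9] 0.16550504509506084 [0.4901 0.2463 0.1655]
nub [ 65 308  11  10  83] [ 69.9 312.2] 0.16550504509506084 [0.4876 0.2139 0.1655]
pos [0.5624 0.2178 0.3055] yaw 86.17 -> offset [-0.132, -0.347, 0.0] twist 0.002 t 55.3
```

Request:
{"name": "play_rows", "arguments": {
  "offset": [
    [-0.05,-0.12,0],
    [-0.09,-0.24,0],
    [-0.134,-0.348,0],
    [-0.134,-0.348,0.03],
    [-0.134,-0.348,0.09],
    [-0.134,-0.348,0.13],
    [-0.134,-0.348,0.155],
    [-0.134,-0.348,0.17],
    [-0.134,-0.348,0.182],
    [-0.134,-0.348,0.182]
  ],
  "twist": [0,0,0,0,0,0,0,0,0,0],
  "claw": [-1,-1,-1,-1,-1,-1,-1,-1,-1,-1]
}}

```text
time_s: 56.55
position: [0.4205, 0.1739, 0.233]
orientation: [[0.067, 0.998, -0.0], [0.998, -0.067, -0.0], [-0.0, -0.0, -1.0]]
wrist_force: [-0.1, -0.4, -1.4]
grip_width: 0.205
grasp_force: 30.0
```

Request:
{"name": "play_rows", "arguments": {
  "offset": [
    [0,0,0.015],
    [0,0,0.03],
    [0,0,0.042],
    [0,0,0.05],
    [0,0,0.054],
    [0,0,0.054]
  ],
  "twist": [0,0,0,0,0,0],
  "claw": [-1,-1,-1,-1,-1,-1]
}}

```text
time_s: 57.3
position: [0.4206, 0.174, 0.2127]
orientation: [[0.067, 0.998, 0.0], [0.998, -0.067, 0.0], [0.0, 0.0, -1.0]]
wrist_force: [-5.4, -1.7, 24.6]
grip_width: 0.202
grasp_force: 32.9
```

Request:
{"name": "play_rows", "arguments": {
  "offset": [
    [0,0,0],
    [0,0,0],
    [0,0,0],
    [0,0,-0.06],
    [0,0,-0.16],
    [0,0,-0.3],
    [0,0,-0.45],
    [-0.1,0.2,-0.5],
    [-0.1,0.2,-0.5],
    [-0.1,0.2,-0.5]
  ],
  "twist": [0,0,0,0,0,0,0,0,0,0],
  "claw": [-0.5,-0.35,-0.3,-0.3,-0.3,-0.3,-0.3,-0.3,-0.3,-0.3]
}}

```text
time_s: 58.55
position: [0.4989, 0.1278, 0.4118]
orientation: [[0.069, 0.998, 0.001], [0.998, -0.069, 0.0], [0.0, 0.001, -1.0]]
wrist_force: [-0.8, -0.3, -0.6]
grip_width: 0.35
grasp_force: 0.0
```

Run:
```python
from h import *
import pickle
w=cap("wrist","w26"); s=cap("scene","s26"); t=cap("top","t26"); nubs(w,.071); print("scene"); nubs(s,.071)
lidscene(s); box(t)
# chute levelness: compare edges with the start in the scene picture
s0=pickle.load(open("d0.pkl","rb"))["scene"]; t0=pickle.load(open("d0.pkl","rb"))["top"]
g0=cv2.cvtColor(s0["img"],7)[165:260,165:285].astype(np.float32); g1=cv2.cvtColor(s["img"],7)[165:260,165:285].astype(np.float32)
for nm,sl in(("tail",np.s_[45:95,0:50]),("mid",np.s_[10:50,40:70]),("mouth",np.s_[10:40,75:118])): print(nm,np.round(cv2.phaseCorrelate(g0[sl],g1[sl]),2))
# bottle
b0=cv2.cvtColor(s0["img"],7)[285:335,180:212].astype(np.float32);b1=cv2.cvtColor(s["img"],7)[285:335,180:212].astype(np.float32); print("bottle",np.round(cv2.phaseCorrelate(b0,b1),2),np.abs(b0-b1).mean())
d=20/1000; o=-s["R"].T@s["t"]
P=np.array([[.57,.13,.03],[.57,-.1,.03]]); print("px per +4mm along -y",proj(s,P+[0,-.004,0])-proj(s,P),"per +5mm z",proj(s,P+[0,0,.005])-proj(s,P))
```

```text
nub [159  53   9  10  73] [163.   57.4] 0.071 [0.4243 0.2333 0.071 ]
nub [163  89   9   9  65] [166.8  93.1] 0.071 [0.423  0.2031 0.071 ]
nub [166 123   9   9  61] [169.8 126.6] 0.071 [0.4211 0.1729 0.071 ]
nub [168 154   8   9  55] [171.6 157.7] 0.071 [0.4183 0.1432 0.071 ]
scene
nub [181 265   4   3  11] [182.4 265.9] 0.071 [0.4247 0.2353 0.071 ]
nub [195 258   4   3  10] [196.5 258.8] 0.071 [0.4231 0.2048 0.071 ]
nub [208 251   5   3  11] [210. 252.] 0.071 [0.4216 0.1746 0.071 ]
nub [222 245   4   3  10] [223.2 246. ] 0.071 [0.4186 0.145  0.071 ]
lid scene left [294 144] low [331 165] top [324 129]
lid px [[382, 142], [389, 192], [335, 199], [328, 147]] [[0.5937, -0.3526], [0.4693, -0.3636], [0.4532, -0.2321], [0.5823, -0.2192]] mean [ 0.5246 -0.2919]Traceback (most recent call last):
  File "<stdin>", line 8, in <module>
    return _wrapfunc(a, 'round', decimals=decimals, out=out)
    return _wrapit(obj, method, *args, **kwds)
    conv = _array_converter(obj)
ValueError: setting an array element with a sequence. The requested array has an inhomogeneous shape after 1 dimensions. The detected shape was (2,) + inhomogeneous part.
```

Run:
```python
from h import *
import pickle
s={"img":cv2.imread("pics/s26.png")[:,:,::-1]}; d=pickle.load(open("d0.pkl","rb")); s0=d["scene"]
g=lambda c:cv2.cvtColor(np.ascontiguousarray(c["img"]),cv2.COLOR_RGB2GRAY).astype(np.float32)
for nm,(x0,y0,x1,y1) in dict(tail=(165,222,215,260),grip=(205,175,235,215),mouth=(250,180,285,205),bottle=(180,285,212,335)).items():
    (dx,dy),q=cv2.phaseCorrelate(g(s0)[y0:y1,x0:x1],g(s)[y0:y1,x0:x1]); print(nm,round(dx,2),round(dy,2),round(q,2))
P=np.array([[.57,.13,.03],[.57,-.1,.03]]); print("4mm -y",(proj(s0,P+[0,-.004,0])-proj(s0,P)).round(2).tolist(),"5mm z",(proj(s0,P+[0,0,.005])-proj(s0,P)).round(2).tolist())
c=dict(s0,img=np.ascontiguousarray(s["img"]))
for k in blobs(c,(0,70,25),(9,255,255),8,(270,100,400,230)): print("red",np.round(cv2.minAreaRect(k)[0]),cast(c,cv2.minAreaRect(k)[0],.012)[0].round(3))
```

```text
tail -1.19 0.39 0.92
grip -1.03 0.48 0.91
mouth -0.28 0.6 1.02
bottle -0.09 -0.05 1.01
4mm -y [[1.49, -0.73], [1.16, -0.57]] 5mm z [[-0.23, -1.76], [-0.01, -1.65]]
red [315. 168.] [ 0.569 -0.289  0.012]
red [347. 175.] [ 0.484 -0.326  0.012]
```

```bash
python3 -c "
from rig import ticket
print(ticket.sign_off())"
```

```text
the job is handed in; nothing more can be done
None
```

The job is handed in at about 59 s of the 210 s allowed, and no score came back. Camera checks show both red cells (only two were present) in the drop box, the chute level on its feet about 3 mm from where it started, the shutter shut, both fresh cells fully down in the frame, and the bottle and box unmoved; on the first tip a cell jammed briefly against the shutter but dropped in when I drew the chute back.

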